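# Sweep the whetstone chips from under the drying rack

### The arm

A 7-joint arm with a two-finger parallel gripper is mounted at the origin on the work surface. World frame = base frame: x ahead of the robot, y to its left, z up, the work surface at z = 0. Lengths are in m, angles in rad, forces in N, time in s.
With the tool pointing down it reaches from about 0.425 to 0.825 m from the base axis. Payload 3.6 kg.
Tool frame: the origin (TCP) lies at the very end of the fingers, on their centre line; the grasp point (between the pads) lies ctrl.pinch_z behind it (ctrl.pinch_z is the distance from the TCP to the grasp point, in m); z points along the fingers, y is the line along which they close (so a half turn about z gives the same grasp; the last joint's range is limited). The gripper opens to 93 mm and grips with 3 to 60 N. Pads are 15 mm wide; open, the fingers measure 128 mm over their backs; the gripper's body (75 mm by 188 mm) begins 65 mm behind the grasp point.
Start: joints at [1.085, 0.615, -0.013, 1.423, 0.008, 1.103, -0.04], TCP at [0.288, -0.582, 0.219] pointing down, gripper open.
Joint ranges: [-3.12, 3.12], [-0.3, 2.06], [-1.34, 1.32], [0.26, 2.42], [-1.36, 4.5], [0.01, 1.98], [-2.84, 2.84]. Speed limits (rad/s): [2.79, 2.79, 3.14, 3.14, 3.14, 3.14, 3.14].

### API

Orientations are given as a unit quaternion [x, y, z, w].
In Python, from rig import ctrl gives the robot as it stands. The module is installed in compiled form; this text tells all that it offers.
- The arm moves only by the shell command python3 -m jog [FORCE], which reads ROWS from standard input. ROWS is a JSON list that holds a single list of rows (three levels of brackets), with 1 to 20 rows, each of 5 numbers: dx, dy, dz in cm, then a turn about the tool's z in units of 0.05 rad, then the finger opening in m; each row shifts and turns the commanded pose from where the row before left it, along the tool's axes as they then stand; what a row does not reach is not made up. A row lasts 1/12 s, in which the tool goes at most 0.0417 m and 0.125 rad, less where a joint would pass 70% of its speed; a pose out of reach is approached as far as the arm can. The fingers move at their own pace and stop on an object; FORCE is the grip in N (left out, the last holds). Time passes only in rows, so rows that do not move let the fingers close. It prints the time, the measured TCP pose, the force, the opening and the grip force at its end. Input that does not fit is refused with a message, and nothing moves.
- ctrl.get_obs(): the state, without advancing time (a new reading comes with each control period).
- ctrl.snapshot(name): name is "side" or "top" or "wrist"; returns a dict with "pixels" (384x512x3 uint8, red, green, blue), "range_z" (384x512 float32, m along the optical axis (not along the pixel's ray), 0 where there is no reading), "camera_matrix" (3x3 intrinsics, pixels), "dist" ([k1, k2, p1, p2, k3] as OpenCV has them; the pictures are not rectified), "camera_from_world" (4x4, takes a point from world to camera coordinates). Camera axes: x right, y down, z forward; pixel columns grow to the right and rows downward; lengths in m; the calibration is good to about 2 mm. A picture is of the moment at which its call begins.
- ctrl.close_job(): hands the job in; it is judged then, once.
The state is a dict: "clock": time; "joint_positions": joint angles; "qvel": joint speeds; "tau": joint torques, N m; "tool_pos": TCP position; "tool_rot": TCP orientation; "wrist_force": force on the tool from outside, world axes, zero at the start; "ft_torque": the same for the moment, N m; "grip_width": finger opening in m; "gripper_force": force on a finger pad.
Only numpy, scipy, OpenCV 4.12 (cv2) and the standard library are available. Lean on these libraries where they do the work, as an engineer would, in place of code of your own. Each camera call takes 0.05 s, during which the arm holds its last target. There are 200 camera calls.

### The job

Take the yellow sweeper by its handle, set it gently down on the board under the rod rack, behind the broken stone chips as seen from the blue scrap tub, and sweep all five chips along the board into that tub. Do not touch the chips with the fingers, do not press hard on the board, and do not disturb the other things. Finally stand the sweeper back upright on its black mat and let go.

Things in the scene. Friction and masses are not known exactly. Their poses are not given: they have to be found in the camera images.
- board: Fixed wooden board on the bench, 240 (x) by 220 (y) by 36 mm high. Origin: centre of its underside; z up, y along its length, x to its rear. A steel back rail, 14 mm high, stands on it from x = 98 to 108 mm. The chips lie on its rear half, in front of the rail (x about 12 to 97 mm, y within 66 mm of the middle).
- rack: Fixed drying rack above the board, same yaw. Origin: middle of the board's top face. A level grid of 8 to 10 mm steel rods 30 mm apart, centres 250 mm above the board's top, spans x = -24 to +103, y = -114 to +114 mm (a honing steel on it reaches 276 mm, at x = 80), so the chips cannot be reached from straight above. Two rear posts at x = 114, y = +-102 mm; front and ends open.
- scrap_tub: Fixed BLUE open scrap tub, 200 (x) by 100 (y) mm, walls and floor 4 mm. It abuts one end (+y or -y, it varies) of the board with a 2 mm gap, same yaw. Its walls along the board's end and at the far end are 30 mm high, 6 mm below the board's top; the two others 47 mm. Origin: centre of its underside.
- stone_tub: Fixed WHITE tub of the same shape at the other end of the board, holding good whetstones; no chips go in here. Origin: centre of its underside.
- mat: Fixed black rubber mat 120 (x) by 70 (y) by 4 mm on the bench, left of the board (+y): the sweeper's place. Origin: centre of its underside.
- sweeper: Loose hand sweeper, 0.24 kg, standing on the mat: yellow head with black edge, 100 (x) by 28 (y) by 40 mm high; wooden handle, 18 (y) by 22 mm, rising from the head's top, leaning 40 deg from vertical to the sweeper's -x (at the start back and left); its end at x = -74, z = 135 mm. Origin: centre of the head's underside, z up. It pushes with its long sides (+y, -y).
- sweeper_grip (a point): Middle of the handle's upper part, at x = -51, y = 0, z = 108 mm in the sweeper's frame, 35 mm from the handle's end; axes as the sweeper. Grip across y (18 mm).
- chip1: Loose broken-off chip of whetstone, about 26 x 22 x 20 mm, grey (x, y, z), 25 to 90 g. Origin: centre of its underside as built.
- chip2: Loose broken-off chip of whetstone, about 24 x 22 x 24 mm, white (x, y, z), 25 to 90 g. Origin: centre of its underside as built.
- chip3: Loose broken-off chip of whetstone, about 27 x 20 x 10 mm, grey (x, y, z), 25 to 90 g. Origin: centre of its underside as built.
- chip4: Loose broken-off chip of whetstone, about 25 x 21 x 16 mm, green (x, y, z), 25 to 90 g. Origin: centre of its underside as built.
- chip5: Loose broken-off chip of whetstone, about 26 x 21 x 8 mm, white (x, y, z), 25 to 90 g. Origin: centre of its underside as built.
- side_tray: Fixed low steel tray, 200 (x) by 110 (y) by 12 mm high, right of the board, holding bystanders. A 210 mm high white fish box and a 140 mm high crate stand fixed further out, beyond 0.55 m to the left and 0.5 m to the right of the robot. Origin: centre of its underside.
- knife: Bystander: loose knife with wooden handle, 205 mm long, 18 mm thick, lying lengthwise on the board's front edge (x about -115 to -75 mm). Origin: centre of its underside.
- whetstone: Bystander: loose good blue whetstone, 30 x 80 x 18 mm, in the side tray. Origin: centre of its underside.
- bottle: Bystander: loose red bottle, 56 mm across, 150 mm tall, in the side tray. Origin: centre of its underside.
- mug: Bystander: loose white mug, 70 mm across, 80 mm tall, in the side tray. Origin: centre of its underside.
Mind the look-alikes: they are no part of the job. Of the things that look like the scrap_tub, the largest one is meant.

How it is judged:
By the outcome, as a careful person would: the job done as asked, in the order asked, and still so for the second after the job is handed in, with the robot touching nothing.
It also fails if it takes over 61 s, if anything falls off the work surface, if the arm or the gripper's body presses on something with over 40 N, if the wrist force passes 120 N, or if a joint passes its speed limit or range.

## Working session

There is one attempt and no reset: what is moved stays moved. The work goes in short steps, Python scripts to look and compute and a shell command to move; the robot and the scene stay as the last step left them, time stands still between calls to the robot, and variables do not carry over. Pictures are saved under pics/ and viewed, at most 10 in all, crops included, and the job is handed in when it is done.

```bash
mkdir -p pics; cat > h.py <<'E'
import numpy as np, cv2
from rig import ctrl
from scipy.spatial.transform import Rotation as R
def snap(n):
    s=ctrl.snapshot(n); np.savez(f'{n}.npz',**{k:np.asarray(v) for k,v in s.items()}); return s
def pts(s):
    K=np.asarray(s['camera_matrix']);z=np.asarray(s['range_z']);h,w=z.shape
    u,v=np.meshgrid(np.arange(w),np.arange(h))
    n=cv2.undistortPoints(np.stack([u,v],-1).reshape(-1,1,2).astype(np.float64),K,np.asarray(s['dist'])).reshape(h,w,2)
    c=np.stack([n[...,0]*z,n[...,1]*z,z],-1); T=np.linalg.inv(np.asarray(s['camera_from_world']))
    p=c@T[:3,:3].T+T[:3,3]; p[z==0]=np.nan; return p
def save(name,s): cv2.imwrite(f'pics/{name}.png',cv2.cvtColor(s['pixels'],cv2.COLOR_RGB2BGR))
def st():
    o=ctrl.get_obs(); print({k:np.round(v,3).tolist() for k,v in o.items()})
E
python3 - <<'E'
from h import *
st(); print(ctrl.pinch_z)
a=[]
for n in ('top','side'):
    s=snap(n); a.append(s['pixels']); print(n,np.round(s['camera_matrix'],1).tolist(),np.round(s['camera_from_world'],3).tolist())
    cv2.imwrite(f'pics/{n}0.png',cv2.resize(cv2.cvtColor(s['pixels'],cv2.COLOR_RGB2BGR),(800,600),interpolation=cv2.INTER_CUBIC))
E
```

```text
{'clock': 0.0, 'joint_positions': [1.085, 0.616, -0.013, 1.425, 0.008, 1.103, -0.04], 'qvel': [-0.0, -0.001, 0.001, 0.001, 0.001, 0.0, 0.002], 'tau': [0.0, -45.893, 0.209, -16.574, -0.061, 0.021, 0.0], 'tool_pos': [0.288, -0.582, 0.217], 'tool_rot': [0.974, 0.228, -0.0, -0.001], 'wrist_force': [0.204, -0.32, 0.466], 'ft_torque': [0.006, 0.015, -0.017], 'gripper_force': 0.0, 'grip_width': 0.093}
0.0188
top [[459.6, 0.0, 266.1], [0.0, 459.6, 189.8], [0.0, 0.0, 1.0]] [[-0.022, -1.0, -0.005, 0.01], [-0.994, 0.023, -0.108, 0.516], [0.108, 0.002, -0.994, 1.794], [0.0, 0.0, 0.0, 1.0]]
side [[355.9, 0.0, 256.8], [0.0, 355.9, 189.9], [0.0, 0.0, 1.0]] [[0.996, -0.085, 0.021, -0.483], [-0.027, -0.534, -0.845, 0.095], [0.083, 0.841, -0.534, 1.076], [0.0, 0.0, 0.0, 1.0]]
```

View pics/top0.png

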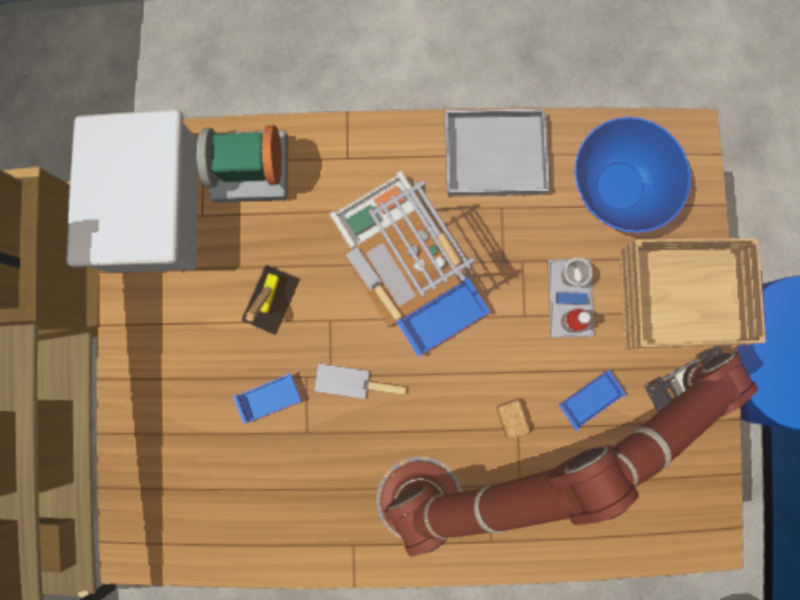

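View pics/side0.png

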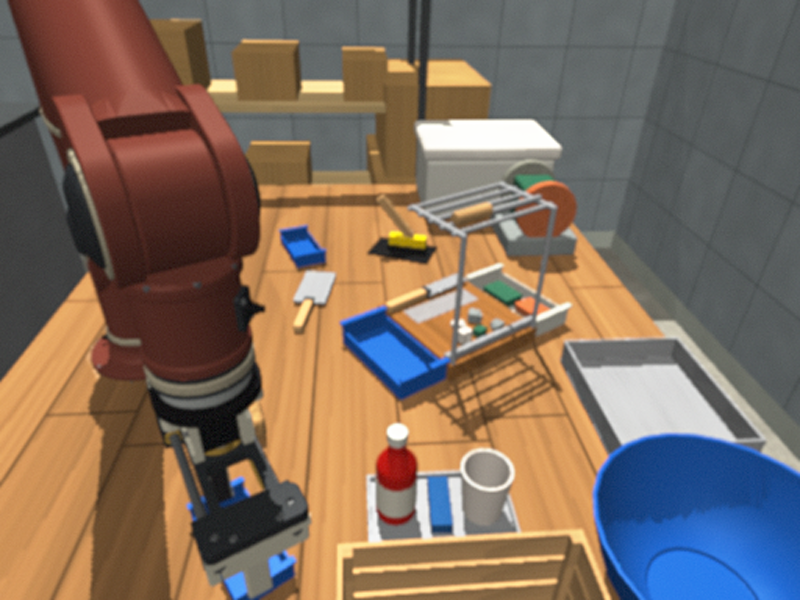

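The top view shows the scrap tub at about (445,315), the white tub at (375,210), the rack and chips around (425,245), and the sweeper on its mat at (270,298). Next I'll measure them.

```bash
cat > m.py <<'E'
from h import *
T=dict(np.load('top.npz'));S=dict(np.load('side.npz'));pt=pts(T);ps=pts(S)
def roi(r): # big coords
    m=np.zeros((384,512),bool); x0,y0,x1,y1=[int(v*.64) for v in r]; m[y0:y1,x0:x1]=1; return m
def rect(p): 
    c,s,a=cv2.minAreaRect((p[:,:2]*1000).astype(np.float32)); return np.round(c),np.round(s),round(a,1)
hsv=cv2.cvtColor(T['pixels'],cv2.COLOR_RGB2HSV)
blue=(hsv[...,0]>100)&(hsv[...,0]<125)&(hsv[...,1]>140)
b=pt[blue&roi((385,265,505,365))]; b=b[np.isfinite(b[:,0])]
print('tub',rect(b),np.percentile(b[:,2],[5,50,95]))
rim=b[b[:,2]>.02]; print('rim',rect(rim))
wood=roi((325,165,505,365))
w=pt[(hsv[...,1]<60)&(hsv[...,2]>150)&roi((325,165,430,250))]; w=w[(w[:,2]>.02)&(w[:,2]<.06)]; print('white',rect(w))
y=pt[(hsv[...,0]>22)&(hsv[...,0]<33)&(hsv[...,1]>180)&(hsv[...,2]>120)&roi((235,255,305,340))]
print('yel',rect(y),np.percentile(y[:,2],[5,50,95]))
mk=(hsv[...,2]<60)&roi((235,255,305,340)); mm=pt[mk]; mm=mm[mm[:,2]<.012];print('mat',rect(mm))
m=roi((235,255,305,340));a=pt[m];a=a[a[:,2]>.06];print('handle',len(a),a[a[:,2].argmax()],np.polyfit(a[:,2],a[:,:2],1) if len(a)>5 else '')
E
python3 m.py; python3 - <<'E'
from h import *
S=dict(np.load('side.npz'));T=dict(np.load('top.npz'))
a=cv2.resize(S['pixels'][170:260,210:370],(800,450),interpolation=cv2.INTER_CUBIC)
cv2.imwrite('pics/c1.png',a[...,::-1])
E
```

```text
tub (array([463., -68.]), array([ 95., 206.]), 30.9) [-0.00287515  0.00525791  0.04632271]
rim (array([463., -68.]), array([ 95., 206.]), 30.9)
white (array([699.,  71.]), array([202., 213.]), 30.5)
yel (array([535., 376.]), array([26., 96.]), 71.4) [nan nan nan]
mat (array([549., 356.]), array([113.,  51.]), 7.5)
handle 122 [0.46601022 0.39415327 0.15043321] [[-0.83679849  0.27427497]
 [ 0.58806173  0.35697112]]
```

View pics/c1.png

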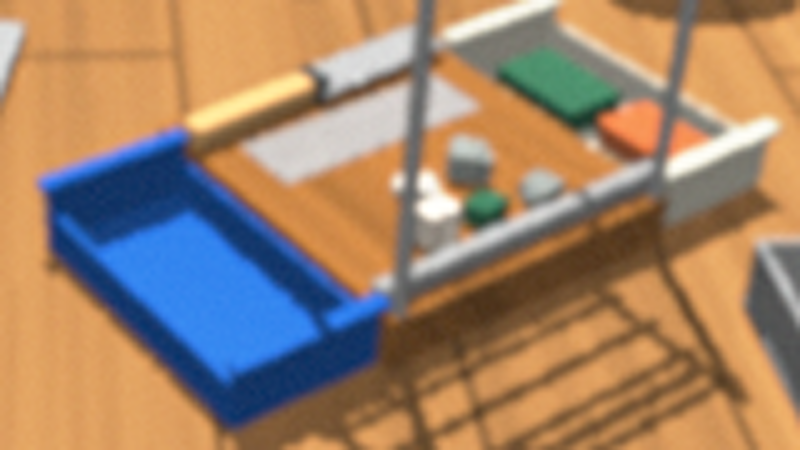

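The rows are not in the units I measure in: shifts go in cm and turns go in units of 0.05 rad. I convert before sending: -0.04 m is -4, 0.04 m is 4.

```bash
python3 - <<'E'
from h import *
S=dict(np.load('side.npz'));p=pts(S)
y=np.radians(-59.1);X=np.array([np.cos(y),np.sin(y)]);Y=np.array([-np.sin(y),np.cos(y)]);c=np.array([.602,.015])
q=p.copy();d=p[...,:2]-c;q[...,0]=d@X;q[...,1]=d@Y
for n,(u,v) in dict(c1=(304,202),c4=(307,211),c3=(318,207),c2=(297,214),c5=(293,206),rail=(330,211),tubwall=(220,206),white=(361,197)).items(): print(n,np.round(q[v-1:v+2,u-1:u+2].reshape(-1,3).mean(0),3))
m=(q[...,2]>.041)&(q[...,2]<.075)&(q[...,0]>-.05)&(q[...,0]<.095)&(abs(q[...,1])<.1)
n,l,s,_=cv2.connectedComponentsWithStats(m.astype(np.uint8))
for i in range(1,n):
    if s[i,4]>8: a=q[l==i]; print(s[i,4],np.round(a.min(0),3),np.round(a.max(0),3))
E
echo '[[[0, 0, -4, 0, 0.093], [0, 0, -4, 0, 0.093], [0, 0, -4, 0, 0.093], [0, 0, -4, 0, 0.093], [0, 4, 0, 0, 0.093], [0, 4, 0, 0, 0.093], [0, 4, 0, 0, 0.093], [0, 4, 0, 0, 0.093], [0, 4, 0, 0, 0.093], [0, 4, 0, 0, 0.093], [0, 4, 0, 0, 0.093], [0, 4, 0, 0, 0.093]]]' | python3 -m jog; python3 -c "
from h import *
st()"
```

```text
c1 [0.033 0.012 0.053]
c4 [ 0.073 -0.013  0.053]
c3 [0.071 0.035 0.047]
c2 [ 0.073 -0.052  0.058]
c5 [ 0.079 -0.077  0.099]
rail [0.099 0.059 0.039]
tubwall [-0.1   -0.209  0.047]
white [0.106 0.19  0.046]
67 [0.01  0.    0.042] [0.039 0.028 0.06 ]
303 [ 0.016 -0.089  0.041] [0.095 0.096 0.063]
clock: 1.1
tool_pos: [0.3757, -0.7082, 0.358]
tool_rot: [0.963, 0.269, -0.024, -0.003]
wrist_force: [-0.3, 0.2, -0.4]
grip_width: 0.0932
gripper_force: 0.0
{'clock': 1.1, 'joint_positions': [1.139, 0.985, -0.728, 0.323, 0.672, 1.927, -0.098], 'qvel': [0.1, 0.316, -2.196, -0.296, 2.07, 0.279, -0.139], 'tau': [2.18, -60.671, 0.572, -14.515, -1.188, -0.073, 0.071], 'tool_pos': [0.376, -0.708, 0.358], 'tool_rot': [0.963, 0.269, -0.024, -0.003], 'wrist_force': [-0.296, 0.197, -0.446], 'ft_torque': [0.022, -0.043, -0.013], 'gripper_force': 0.0, 'grip_width': 0.093}
```

```bash
echo '[[[0, 4, 0, 0, 0.093], [0, 4, 0, 0, 0.093], [0, 4, 0, 0, 0.093], [0, 4, 0, 0, 0.093], [0, 4, 0, 0, 0.093], [0, 4, 0, 0, 0.093]]]' | python3 -m jog; python3 -c "
from h import *
st()
print(R.from_quat(ctrl.get_obs()['tool_rot']).as_matrix().round(3))"
```

```text
clock: 1.6
tool_pos: [0.4008, -0.7237, 0.33]
tool_rot: [0.96, 0.277, -0.035, 0.012]
wrist_force: [-1.0, -0.3, 0.1]
grip_width: 0.0928
gripper_force: 0.0
{'clock': 1.6, 'joint_positions': [1.134, 1.091, -1.343, 0.263, 1.302, 1.982, -0.122], 'qvel': [-0.071, 0.028, -0.011, 0.005, 0.08, 0.002, -0.032], 'tau': [0.949, -61.022, -3.756, -5.952, 0.217, 0.018, 0.02], 'tool_pos': [0.401, -0.724, 0.33], 'tool_rot': [0.96, 0.277, -0.035, 0.012], 'wrist_force': [-0.965, -0.266, 0.129], 'ft_torque': [0.112, -0.096, 0.003], 'gripper_force': 0.0, 'grip_width': 0.093}
[[ 0.844  0.534 -0.06 ]
 [ 0.532 -0.846 -0.041]
 [-0.073  0.003 -0.997]]
```

Scaled: -0.04 m is -4.

```bash
echo '[[[0, -4, 0, 0, 0.093], [0, -4, 0, 0, 0.093], [0, -4, 0, 0, 0.093], [0, -4, 0, 0, 0.093], [0, -4, 0, 0, 0.093], [0, -4, 0, 0, 0.093]]]' | python3 -m jog; python3 -c "
from h import *
st()
print(R.from_quat(ctrl.get_obs()['tool_rot']).as_matrix().round(3))"
```

```text
clock: 2.1
tool_pos: [0.2955, -0.5591, 0.3331]
tool_rot: [0.959, 0.28, -0.033, 0.019]
wrist_force: [0.8, 0.3, 1.4]
grip_width: 0.0927
gripper_force: 0.0
{'clock': 2.1, 'joint_positions': [1.609, 0.785, -1.328, 1.29, 0.829, 1.63, -0.594], 'qvel': [0.826, -0.752, -0.027, 1.587, -0.759, -0.812, -0.426], 'tau': [-4.345, -38.56, -11.383, -13.913, 0.501, 0.668, 0.189], 'tool_pos': [0.296, -0.559, 0.333], 'tool_rot': [0.959, 0.28, -0.033, 0.019], 'wrist_force': [0.763, 0.339, 1.401], 'ft_torque': [-0.004, -0.071, 0.029], 'gripper_force': 0.0, 'grip_width': 0.093}
[[ 0.841  0.539 -0.053]
 [ 0.536 -0.842 -0.056]
 [-0.074  0.019 -0.997]]
```

```bash
cat > t.py <<'E'
from h import *
o=ctrl.get_obs(); M=R.from_quat(o['tool_rot']).as_matrix(); z=M[:,2]
print('q',np.round(o['joint_positions'],3).tolist(),'p',np.round(o['tool_pos'],3),'\nM',M.round(3).tolist(),'tilt',np.degrees(np.arccos(-z[2])).round(1),'az',np.degrees(np.arctan2(z[1],z[0])).round(1))
E
echo '[[[0, 0, -4, 0, 0.093], [0, 0, -4, 0, 0.093], [0, 0, -4, 0, 0.093], [0, 0, -4, 0, 0.093], [0, 0, -4, 0, 0.093], [0, 0, -4, 0, 0.093], [0, 0, -4, 0, 0.093], [0, 0, -4, 0, 0.093]]]' | python3 -m jog; python3 t.py
```

```text
clock: 2.77
tool_pos: [0.3088, -0.5493, 0.5095]
tool_rot: [0.959, 0.279, -0.048, -0.022]
wrist_force: [-0.3, -0.5, -0.9]
grip_width: 0.093
gripper_force: 0.0
q [1.18, 0.596, -0.544, 0.708, 0.383, 1.975, -0.162] p [ 0.309 -0.549  0.509] 
M [[0.839, 0.534, -0.105], [0.538, -0.843, 0.016], [-0.08, -0.069, -0.994]] tilt 6.1 az 171.5
```

```bash
echo '[[[0, 0, -4, 0, 0.093], [0, 0, -4, 0, 0.093], [0, 0, -4, 0, 0.093], [0, 0, -4, 0, 0.093], [0, 0, -4, 0, 0.093], [0, 0, -4, 0, 0.093]]]' | python3 -m jog; python3 t.py
```

```text
clock: 3.27
tool_pos: [0.2996, -0.5207, 0.5591]
tool_rot: [0.959, 0.279, -0.049, -0.004]
wrist_force: [0.4, 0.7, 0.3]
grip_width: 0.093
gripper_force: 0.0
q [0.843, 0.511, 0.318, 0.693, -0.063, 1.982, 0.096] p [ 0.3   -0.521  0.559] 
M [[0.839, 0.536, -0.096], [0.536, -0.844, -0.02], [-0.092, -0.035, -0.995]] tilt 5.6 az -168.2
```

```bash
cat > kin.py <<'E'
import numpy as np
from scipy.spatial.transform import Rotation as R
from scipy.optimize import least_squares
import itertools
D=[([1.085,.616,-.013,1.425,.008,1.103,-.04],[.288,-.582,.217],[.974,.228,0,-.001]),
([1.139,.985,-.728,.323,.672,1.927,-.098],[.376,-.708,.358],[.963,.269,-.024,-.003]),
([1.134,1.091,-1.343,.263,1.302,1.982,-.122],[.401,-.724,.33],[.96,.277,-.035,.012]),
([1.609,.785,-1.328,1.29,.829,1.63,-.594],[.2955,-.5591,.3331],[.959,.28,-.033,.019]),
([1.18,.596,-.544,.708,.383,1.975,-.162],[.3088,-.5493,.5095],[.959,.279,-.048,-.022]),
([.843,.511,.318,.693,-.063,1.982,.096],[.2996,-.5207,.5591],[.959,.279,-.049,-.004])]
def fk(q,L,s=(-1,-1,-1,-1),y0=0.):
    d,a,b,c=L[:4]
    z=lambda t:R.from_euler('z',t);y=lambda t:R.from_euler('y',t)
    r=z(s[0]*q[0])*y(q[1]); p=np.array([0,0,d])+r.apply([L[4] if len(L)>4 else 0,0,a])
    r=r*z(s[1]*q[2])*y(q[3]); p=p+r.apply([L[5] if len(L)>5 else 0,0,b])
    r=r*z(s[2]*q[4])*y(q[5]); p=p+r.apply([L[6] if len(L)>6 else 0,0,c])
    return p,r*z(s[3]*q[6]+y0)
if __name__=='__main__':
  for s in itertools.product([1,-1],repeat=3):
    s=(-1,)+s
    f=lambda v:np.concatenate([np.r_[fk(q,v[:7],s,v[7])[0]-p,.3*(fk(q,v[:7],s,v[7])[1].inv()*R.from_quat(o)).as_rotvec()] for q,p,o in D])
    best=min((least_squares(f,[.35,.4,.4,.25,0,0,0,y]) for y in (0,1.57,3.1,-1.57)),key=lambda r:r.cost)
    print(s,best.cost,abs(best.fun).max(),best.x.round(4).tolist())
E
python3 kin.py
```

```text
(-1, 1, 1, 1) 0.1483575328458405 0.2813055116704873 [-0.1214, 0.883, 0.3865, -0.0389, 0.2971, 0.0454, 0.5308, 1.2943]
(-1, 1, 1, -1) 0.30633072175385634 0.545402263933134 [-0.1214, 0.883, 0.3865, -0.0389, 0.2971, 0.0454, 0.5308, 0.9875]
(-1, 1, -1, 1) 0.6032883518672366 0.5636571990585192 [0.071, 0.9939, 0.3212, 0.2964, 0.3518, -0.0035, 0.5287, 1.0117]
(-1, 1, -1, -1) 0.7332474969765926 0.5576297554568775 [0.071, 0.9939, 0.3212, 0.2964, 0.3518, -0.0035, 0.5287, 0.7405]
(-1, -1, 1, 1) 0.5554446451023877 0.6566208615203778 [-0.1055, 0.5696, 0.3729, 0.0003, -0.0098, -0.0288, 0.0142, -4.0731]
(-1, -1, 1, -1) 0.5096026233139089 0.6613765139177841 [-0.1055, 0.5696, 0.3729, 0.0003, -0.0098, -0.0288, 0.0142, 1.9362]
(-1, -1, -1, 1) 0.049538193913136866 0.26422706981047883 [0.4695, 0.5488, 0.3683, 0.5252, 0.0115, 0.0027, -0.001, 1.8774]
(-1, -1, -1, -1) 0.0004183106584660049 0.021402428048003408 [0.4695, 0.5488, 0.3683, 0.5252, 0.0115, 0.0027, -0.001, 1.5708]
```

```bash
cat > ik.py <<'E'
from kin import *
s=(-1,)*4
f=lambda v:np.concatenate([np.r_[fk(q,v,s,np.pi/2)[0]-p,.3*(fk(q,v,s,np.pi/2)[1].inv()*R.from_quat(o)).as_rotvec()] for q,p,o in [D[i] for i in (0,2,5)]])
b=least_squares(f,[.45,.55,.37,.5,0]); L=b.x
lo=np.array([-3.12,-.3,-1.34,.26,-1.36,.01,-2.84])+.03;hi=np.array([3.12,2.06,1.32,2.42,4.5,1.98,2.84])-.03
def ik(p,Rt,q0=None,n=12,seed=0):
    rng=np.random.default_rng(seed);best=None
    for i in range(n):
        x0=q0 if (q0 is not None and i==0) else rng.uniform(lo,hi)
        r=least_squares(lambda q:np.r_[(fk(q,L,s,np.pi/2)[0]-p),.3*(fk(q,L,s,np.pi/2)[1].inv()*Rt).as_rotvec()],np.clip(x0,lo+1e-6,hi-1e-6),bounds=(lo,hi))
        if best is None or r.cost<best.cost: best=r
        if best.cost<1e-8: break
    return best
BY=np.radians(-59.1);X=np.array([np.cos(BY),np.sin(BY),0]);Y=np.array([-np.sin(BY),np.cos(BY),0]);C=np.array([.602,.015,.036]);Z=np.array([0,0,1.])
def toolR(t,ax=X,sg=1):
    z=np.sin(t)*ax-np.cos(t)*Z; y=np.cross(Z,ax)*sg; x=np.cross(y,z); return R.from_matrix(np.c_[x,y,z])
if __name__=='__main__':
  print(b.x.round(4),abs(b.fun).max(),b.fun.round(3))
  for sg in (1,-1):
   for t in (0,20,30,40,55):
    out=[]
    for yy in (.1,0,-.1,-.14):
      Rt=toolR(np.radians(t),X,sg); p=C-.004*X+yy*Y+.108*Z+.019*Rt.as_matrix()[:,2]
      r=ik(p,Rt); out.append((round(np.sqrt(2*r.cost),3),r.x.round(2).tolist() if t in(40,30) else ''))
    print(sg,t,out)
E
python3 ik.py
```

```text
[0.4756 0.551  0.3685 0.5356 0.0095] 0.021418129959993648 [ 0.021  0.007  0.    -0.     0.     0.    -0.002 -0.001  0.002 -0.
 -0.     0.     0.001  0.004 -0.003  0.     0.     0.   ]
1 0 [(np.float64(0.0), ''), (np.float64(0.0), ''), (np.float64(0.0), ''), (np.float64(0.0), '')]
1 20 [(np.float64(0.0), ''), (np.float64(0.0), ''), (np.float64(0.0), ''), (np.float64(0.0), '')]
1 30 [(np.float64(0.0), [0.11, 1.14, -1.29, 1.66, 1.47, 1.69, -0.91]), (np.float64(0.0), [0.18, 0.99, -1.21, 1.96, 1.37, 1.52, -1.08]), (np.float64(0.0), [0.25, 0.93, -1.25, 2.22, 1.35, 1.47, -1.26]), (np.float64(0.0), [0.25, 0.84, -1.19, 2.33, 1.34, 1.35, -1.32])]
1 40 [(np.float64(0.0), [-0.0, 1.25, -1.31, 1.68, 1.6, 1.9, -1.05]), (np.float64(0.0), [-0.23, 0.82, -0.62, 1.99, 1.29, 1.22, -1.18]), (np.float64(0.0), [0.05, 1.06, -1.23, 2.25, 1.38, 1.71, -1.51]), (np.float64(0.0), [0.06, 1.07, -1.28, 2.36, 1.34, 1.72, -1.63])]
1 55 [(np.float64(0.0), ''), (np.float64(0.0), ''), (np.float64(0.0), ''), (np.float64(0.0), '')]
-1 0 [(np.float64(0.0), ''), (np.float64(0.0), ''), (np.float64(0.0), ''), (np.float64(0.0), '')]
-1 20 [(np.float64(0.0), ''), (np.float64(0.0), ''), (np.float64(0.0), ''), (np.float64(0.0), '')]
-1 30 [(np.float64(0.0), [-0.98, 0.95, 0.94, 1.67, -0.32, 0.69, -2.72]), (np.float64(0.0), [-0.99, 0.81, 0.87, 1.96, -0.16, 0.47, -2.81]), (np.float64(0.0), [-1.03, 0.73, 0.91, 2.23, -0.19, 0.28, -2.73]), (np.float64(0.0), [-1.02, 0.69, 0.9, 2.33, -0.09, 0.19, -2.81])]
-1 40 [(np.float64(0.0), [-1.15, 1.12, 1.11, 1.69, -0.39, 0.68, -2.77]), (np.float64(0.0), [-1.26, 1.1, 1.2, 1.98, -0.6, 0.52, -2.53]), (np.float64(0.0), [-0.05, 0.9, -0.97, 2.26, 1.37, 1.43, 1.68]), (np.float64(0.0), [-1.26, 0.92, 1.04, 2.36, -0.37, 0.15, -2.72])]
-1 55 [(np.float64(0.0), ''), (np.float64(0.0), ''), (np.float64(0.0), ''), (np.float64(0.0), '')]
```

```bash
cat > cont.py <<'E'
from ik import *
def path(q,P,Rt):
    res=[]
    for p in P:
        g=lambda x:np.r_[20*(fk(x,L,s,np.pi/2)[0]-p),10*(fk(x,L,s,np.pi/2)[1].inv()*Rt).as_rotvec(),.02*(x-q)]
        r=least_squares(g,np.clip(q,lo+1e-6,hi-1e-6),bounds=(lo,hi)); q=r.x
        res.append(np.linalg.norm(fk(q,L,s,np.pi/2)[0]-p))
    return q,max(res)
for sg,q7 in ((1,1.5),(-1,-1.6)):
  for t in (30,40):
    t=np.radians(t)
    Rt=toolR(t,X,sg); a=.8*X+.3*Z
    q,e=path(np.array([1.03,.9,0,.8,0,.9,q7]),[a],Rt); print(sg,'tilt place',q.round(2),e)
    w=C-.10*X+.09*Y+.30*Z
    q,e=path(q,np.linspace(a,w,25),Rt); print(' above front',q.round(2),e)
    b=C-.10*X+.09*Y+.105*Z; q,e=path(q,np.linspace(w,b,10),Rt)
    c=b+.1*X; q,e2=path(q,np.linspace(b,c,10),Rt); print(' at grip',q.round(2),e,e2)
    d=c-.23*Y; q,e=path(q,np.linspace(c,d,20),Rt); print(' swept',q.round(2),e)
E
python3 cont.py
```

```text
1 tilt place [ 1.05  0.42 -0.02  1.77  0.02  0.43  1.55] 4.365492648804259e-06
 above front [-0.74  0.52  0.14  1.47  0.48  1.24 -0.26] 1.2303484619337298e-06
 at grip [-0.6   0.73  0.19  1.7   0.59  0.77 -0.36] 2.409681952031235e-07 5.298228420204204e-08
 swept [-0.79  0.54  0.47  2.33  0.88  0.37 -0.68] 4.4562365365064127e-07
1 tilt place [ 1.07  0.37 -0.06  2.04  0.61  0.04  0.97] 0.00015374597365779664
 above front [-0.44  0.65 -0.6   1.5   0.96  1.55 -0.72] 0.00010672541808429214
 at grip [-0.33  0.86 -0.5   1.72  1.18  1.22 -0.95] 2.0448596111208648e-07 5.9006849649737006e-08
 swept [-0.33  0.68 -0.51  2.36  1.32  1.04 -1.45] 2.34347535363388e-07
-1 tilt place [ 1.04  0.42 -0.01  1.77  0.01  0.43 -1.58] 4.3651685516893545e-06
 above front [-1.22  0.75  1.14  1.46 -0.18  1.16 -2.81] 4.055687524050587e-06
 at grip [-1.01  0.94  0.98  1.69 -0.35  0.71 -2.68] 2.1637584108834467e-07 7.484823092385726e-08
 swept [-1.1   0.7   1.01  2.32 -0.33  0.25 -2.56] 1.8485511243194157e-07
-1 tilt place [ 1.07  0.37 -0.05  2.04  0.61  0.04 -2.17] 0.00015912779478067932
 above front [-1.35  0.9   1.29  1.48 -0.21  1.12 -2.81] 0.006476460409788555
 at grip [-1.2   1.14  1.19  1.71 -0.49  0.71 -2.68] 0.0064764237784803655 9.299039036838993e-08
 swept [-1.32  0.93  1.12  2.35 -0.54  0.22 -2.54] 2.46202440671267e-07
```

The rows are not in the units I measure in: shifts go in cm and turns go in units of 0.05 rad. I convert before sending: 0.04 m is 4, 0.02 m is 2, 0.05 rad is 1.

```bash
echo '[[[0, 2, 4, 1, 0.06], [0, 2, 4, 1, 0.06], [0, 2, 4, 1, 0.06], [0, 2, 4, 1, 0.06], [0, 2, 4, 1, 0.06], [0, 2, 4, 0, 0.06]]]' | python3 -m jog; python3 t.py
```

```text
clock: 3.77
tool_pos: [0.3264, -0.6264, 0.3328]
tool_rot: [0.986, 0.157, -0.048, 0.002]
wrist_force: [0.0, -0.0, 0.1]
grip_width: 0.061
gripper_force: 0.0
q [0.873, 0.691, 0.34, 0.996, -0.121, 1.505, -0.103] p [ 0.326 -0.626  0.333] 
M [[0.946, 0.311, -0.093], [0.31, -0.95, -0.02], [-0.095, -0.01, -0.995]] tilt 5.5 az -168.0
```

Scaled: -0.04 m is -4, -0.03 m is -3, -0.12 rad is -2.4.

```bash
echo '[[[0, 0, 2, -2.4, 0.06], [0, 0, 2, -2.4, 0.06], [0, 0, 2, -2.4, 0.06], [0, 0, 0, -2.4, 0.06], [0, 0, 0, -2.4, 0.06], [0, 0, 0, -2.4, 0.06], [0, 0, 0, -2.4, 0.06], [0, 0, 0, -2.4, 0.06], [0, 0, 0, -2.4, 0.06], [-1, 0, 0, -2.4, 0.06], [-2, 0, 0, -2.4, 0.06], [-3, 0, 0, -2.4, 0.06], [-4, 0, 0, -2.4, 0.06], [-4, 0, 0, -2.4, 0.06], [-4, 0, 0, -2.4, 0.06], [-4, 0, 0, 0, 0.06], [-4, 0, 0, 0, 0.06], [-4, 0, 0, 0, 0.06]]]' | python3 -m jog; python3 t.py
```

```text
clock: 5.27
tool_pos: [0.3502, -0.7605, 0.2514]
tool_rot: [0.508, 0.858, -0.034, -0.059]
wrist_force: [1.3, -0.0, 0.5]
grip_width: 0.0598
gripper_force: 0.0
q [1.13, 1.107, -0.478, 0.308, 0.548, 1.833, 1.515] p [ 0.35  -0.761  0.251] 
M [[-0.476, 0.869, -0.136], [0.877, 0.481, 0.002], [0.067, -0.118, -0.991]] tilt 7.8 az 179.3
```

```bash
echo '[[[-4, 0, 0, 0, 0.06], [-4, 0, 0, 0, 0.06], [-4, 0, 0, 0, 0.06], [-4, 0, 0, 0, 0.06], [-4, 0, 0, 0, 0.06], [-4, 0, 0, 0, 0.06], [-4, 0, 0, 0, 0.06], [-4, 0, 0, 0, 0.06]]]' | python3 -m jog; python3 t.py
```

```text
clock: 5.93
tool_pos: [0.3885, -0.794, 0.2003]
tool_rot: [0.489, 0.87, -0.06, -0.025]
wrist_force: [-0.3, -0.0, -0.6]
grip_width: 0.0598
gripper_force: 0.0
q [1.096, 1.182, -0.468, 0.265, 0.566, 1.711, 1.542] p [ 0.389 -0.794  0.2  ] 
M [[-0.521, 0.847, -0.102], [0.853, 0.515, -0.08], [-0.015, -0.128, -0.992]] tilt 7.4 az -142.0
```

```bash
echo '[[[0, 4, -2, 0, 0.06], [0, 4, -2, 0, 0.06], [0, 4, -1, 0, 0.06], [0, 4, 0, 0, 0.06], [-2, 4, 0, 0, 0.06], [-3, 3, 0, 0, 0.06], [-4, 2, 0, 0, 0.06], [-4, 1, 0, 0, 0.06], [-4, 1, 0, 0, 0.06], [-4, 1, 0, 0, 0.06], [-4, 1, 0, 0, 0.06], [-4, 1, 0, 0, 0.06], [-4, 1, 0, 0, 0.06], [-4, 1, 0, 0, 0.06], [-4, 1, 0, 0, 0.06], [-4, 1, 0, 0, 0.06]]]' | python3 -m jog; python3 t.py
```

```text
clock: 7.27
tool_pos: [0.6113, -0.7293, 0.163]
tool_rot: [0.484, 0.867, -0.094, 0.07]
wrist_force: [-0.6, 0.2, 0.5]
grip_width: 0.0602
gripper_force: 0.0
q [0.706, 1.313, 1.317, 0.264, -1.153, 1.545, 1.527] p [ 0.611 -0.729  0.163] 
M [[-0.522, 0.853, 0.03], [0.826, 0.514, -0.231], [-0.212, -0.096, -0.972]] tilt 13.5 az -82.6
```

```bash
echo '[[[-3.5, 1, -2, 0, 0.06], [-3.5, 1, -2, 0, 0.06], [-3.5, 1, -2, 0, 0.06], [-3.5, 1, -2, 0, 0.06], [-3.5, 1, -2, 0, 0.06], [-3.5, 1, -2, 0, 0.06], [-3.5, 1, -2, 0, 0.06], [-3.5, 1, -2, 0, 0.06], [-3.5, 1, -2, 0, 0.06], [-3.5, 1, -2, 0, 0.06], [-3.5, 1, -2, 0, 0.06], [-3.5, 1, -2, 0, 0.06]]]' | python3 -m jog; python3 t.py
```

```text
clock: 8.27
tool_pos: [0.6683, -0.6898, 0.398]
tool_rot: [0.463, 0.85, -0.14, 0.208]
wrist_force: [0.9, 0.3, 0.8]
grip_width: 0.0601
gripper_force: 0.0
q [0.613, 1.073, 1.319, 0.263, -1.097, 1.489, 1.482] p [ 0.668 -0.69   0.398] 
M [[-0.485, 0.845, 0.223], [0.729, 0.532, -0.431], [-0.483, -0.047, -0.874]] tilt 29.0 az -62.6
```

Scaled: 0.035 m is 3.5, 0.029 m is 2.9.

```bash
echo '[[[2.9, -2.4, -1.25, 0, 0.06], [2.9, -2.4, -1.25, 0, 0.06], [2.9, -2.4, -1.25, 0, 0.06], [2.9, -2.4, -1.25, 0, 0.06], [2.9, -2.4, -1.25, 0, 0.06], [2.9, -2.4, -1.25, 0, 0.06], [2.9, -2.4, -1.25, 0, 0.06], [2.9, -2.4, -1.25, 0, 0.06], [2.9, -2.4, -1.25, 0, 0.06], [2.9, -2.4, -1.25, 0, 0.06], [1.9, 0.2, 3.5, 0, 0.06], [1.9, 0.2, 3.5, 0, 0.06], [1.9, 0.2, 3.5, 0, 0.06], [1.9, 0.2, 3.5, 0, 0.06], [1.9, 0.2, 3.5, 0, 0.06]]]' | python3 -m jog; python3 t.py
```

```text
clock: 9.52
tool_pos: [0.339, -0.5706, 0.1825]
tool_rot: [0.464, 0.849, -0.141, 0.212]
wrist_force: [1.6, -0.6, 0.1]
grip_width: 0.0602
gripper_force: 0.0
q [0.403, 0.656, 0.916, 1.943, -1.259, 0.518, 2.703] p [ 0.339 -0.571  0.182] 
M [[-0.48, 0.847, 0.229], [0.727, 0.53, -0.435], [-0.49, -0.043, -0.871]] tilt 29.5 az -62.3
```

Scaled: 0.035 m is 3.5, -0.02 m is -2.

```bash
echo '[[[3.5, 0.3, -2, 0, 0.06], [3.5, 0.3, -2, 0, 0.06], [3.5, 0.3, -2, 0, 0.06], [3.5, 0.3, -2, 0, 0.06], [3.5, 0.3, -2, 0, 0.06], [3.5, 0.3, -2, 0, 0.06]]]' | python3 -m jog; python3 t.py
```

```text
clock: 10.02
tool_pos: [0.2444, -0.3836, 0.1896]
tool_rot: [0.464, 0.85, -0.133, 0.212]
wrist_force: [-0.6, -1.0, 0.7]
grip_width: 0.0601
gripper_force: 0.0
q [0.623, 0.225, 0.344, 2.422, -1.334, 0.018, 2.841] p [ 0.244 -0.384  0.19 ] 
M [[-0.48, 0.845, 0.238], [0.732, 0.535, -0.423], [-0.484, -0.029, -0.874]] tilt 29.0 az -60.7
```

Scaled: 0.035 m is 3.5, -0.02 m is -2.

```bash
echo '[[[3.5, 0.3, -2, 0, 0.06], [3.5, 0.3, -2, 0, 0.06], [3.5, 0.3, -2, 0, 0.06], [3.5, 0.3, -2, 0, 0.06], [3.5, 0.3, -2, 0, 0.06], [3.5, 0.3, -2, 0, 0.06]]]' | python3 -m jog; python3 t.py
```

```text
clock: 10.52
tool_pos: [0.2422, -0.3811, 0.1854]
tool_rot: [0.464, 0.852, -0.128, 0.206]
wrist_force: [0.8, 0.8, -0.1]
grip_width: 0.0599
gripper_force: 0.0
q [0.694, 0.227, 0.263, 2.421, -0.226, 0.015, 1.733] p [ 0.242 -0.381  0.185] 
M [[-0.483, 0.844, 0.233], [0.738, 0.536, -0.409], [-0.47, -0.026, -0.882]] tilt 28.1 az -60.3
```

Scaled: 0.035 m is 3.5, -0.02 m is -2.

```bash
echo '[[[3.5, 0.3, -2, 0, 0.06], [3.5, 0.3, -2, 0, 0.06], [3.5, 0.3, -2, 0, 0.06], [3.5, 0.3, -2, 0, 0.06], [3.5, 0.3, -2, 0, 0.06], [3.5, 0.3, -2, 0, 0.06]]]' | python3 -m jog; python3 t.py
```

```text
clock: 11.02
tool_pos: [0.2432, -0.3757, 0.1761]
tool_rot: [0.462, 0.856, -0.106, 0.206]
wrist_force: [-0.9, 0.2, -0.3]
grip_width: 0.0599
gripper_force: 0.0
q [0.893, 0.239, 0.053, 2.421, 0.036, 0.015, 1.488] p [ 0.243 -0.376  0.176] 
M [[-0.489, 0.835, 0.254], [0.747, 0.551, -0.372], [-0.451, 0.008, -0.893]] tilt 26.8 az -55.6
```

Scaled: 0.04 m is 4, 0.005 m is 0.5.

```bash
echo '[[[4, 0, 0.5, 0, 0.06], [4, 0, 0.5, 0, 0.06], [4, 0, 0.5, 0, 0.06], [4, 0, 0.5, 0, 0.06], [4, 0, 0.5, 0, 0.06], [4, 0, 0.5, 0, 0.06]]]' | python3 -m jog; python3 t.py
```

```text
clock: 11.52
tool_pos: [0.2211, -0.3702, 0.1176]
tool_rot: [0.465, 0.869, -0.064, 0.156]
wrist_force: [0.3, 0.4, -0.1]
grip_width: 0.06
gripper_force: 0.0
q [1.096, 0.373, -0.109, 2.42, -0.015, 0.014, 1.605] p [ 0.221 -0.37   0.118] 
M [[-0.519, 0.828, 0.211], [0.788, 0.56, -0.256], [-0.33, 0.033, -0.943]] tilt 19.4 az -50.5
```

```bash
echo '[[[4, 0, -1, 0, 0.06], [4, 0, -1, 0, 0.06], [4, 0, -1, 0, 0.06], [4, 0, -1, 0, 0.06], [4, 0, -1, 0, 0.06], [4, 0, -1, 0, 0.06]]]' | python3 -m jog; python3 t.py
```

```text
clock: 12.02
tool_pos: [0.1834, -0.3757, 0.0853]
tool_rot: [0.464, 0.875, -0.036, 0.134]
wrist_force: [0.6, -1.1, -0.9]
grip_width: 0.0602
gripper_force: 0.0
q [1.309, 0.457, -0.226, 2.42, -0.044, 0.014, 1.758] p [ 0.183 -0.376  0.085] 
M [[-0.533, 0.822, 0.201], [0.803, 0.567, -0.186], [-0.267, 0.062, -0.962]] tilt 15.9 az -42.8
```

```bash
echo '[[[-0.5, 3.1, -2.2, 0, 0.06], [-0.5, 3.1, -2.2, 0, 0.06], [-0.5, 3.1, -2.2, 0, 0.06], [-0.5, 3.1, -2.2, 0, 0.06], [-0.5, 3.1, -2.2, 0, 0.06], [3.8, -0.8, 1, 0, 0.06], [3.8, -0.8, 1, 0, 0.06], [3.8, -0.8, 1, 0, 0.06], [3.8, -0.8, 1, 0, 0.06], [3.8, -0.8, 1, 0, 0.06], [3.8, -0.8, 1, 0, 0.06], [3.8, -0.8, 1, 0, 0.06]]]' | python3 -m jog; python3 t.py
```

```text
clock: 13.02
tool_pos: [0.2269, -0.2032, 0.1371]
tool_rot: [0.454, 0.891, -0.014, 0.002]
wrist_force: [-0.0, 0.3, -1.2]
grip_width: 0.0599
gripper_force: 0.0
q [1.411, 0.393, -1.035, 2.414, 0.657, 0.622, 0.481] p [ 0.227 -0.203  0.137] 
M [[-0.588, 0.809, -0.009], [0.809, 0.588, -0.027], [-0.017, -0.023, -1.0]] tilt 1.6 az -108.2
```

Scaled: -0.038 m is -3.8, -0.103 rad is -2.06.

```bash
echo '[[[0, 0, -3.8, -2.06, 0.06], [0, 0, -3.8, -2.06, 0.06], [0, 0, -3.8, -2.06, 0.06], [0, 0, -3.8, -2.06, 0.06], [0, 0, -3.8, -2.06, 0.06], [0, 0, -3.8, -2.1, 0.06]]]' | python3 -m jog && echo '[[[-0.35, 3.8, 0, 0, 0.06], [-0.35, 3.8, 0, 0, 0.06], [-0.35, 3.8, 0, 0, 0.06], [-0.35, 3.8, 0, 0, 0.06], [-0.35, 3.8, 0, 0, 0.06], [-0.35, 3.8, 0, 0, 0.06], [-0.35, 3.8, 0, 0, 0.06], [-0.35, 3.8, 0, 0, 0.06], [-0.35, 3.8, 0, 0, 0.06], [-0.35, 3.8, 0, 0, 0.06], [-0.35, 3.8, 0, 0, 0.06], [-0.35, 3.8, 0, 0, 0.06], [-0.35, 3.8, 0, 0, 0.06], [-0.35, 3.8, 0, 0, 0.06], [-0.35, 3.8, 0, 0, 0.06], [-0.35, 3.8, 0, 0, 0.06], [-0.35, 3.8, 0, 0, 0.06], [0, 0, 0, 0, 0.06]]]' | python3 -m jog; python3 t.py
python3 - <<'E'
from h import *
s=snap('side');w=snap('wrist')
p=pts(s); m=(p[...,0]>.44)&(p[...,0]<.6)&(p[...,1]>.32)&(p[...,1]<.45)
a=p[m&(p[...,2]>.06)&(p[...,2]<.16)]; print(len(a)); 
for z in (.07,.09,.11,.13): 
    b=a[abs(a[:,2]-z)<.008]; print(z,np.round(np.nanmedian(b,0),3),len(b))
hs=cv2.cvtColor(s['pixels'],cv2.COLOR_RGB2HSV);y=p[m&(hs[...,0]>22)&(hs[...,0]<33)&(hs[...,1]>180)];print(np.round(np.nanmin(y,0),3),np.round(np.nanmax(y,0),3))
a=np.hstack([cv2.resize(s['pixels'][100:220,180:340],(400,300)),cv2.resize(w['pixels'],(400,300))]);cv2.imwrite('pics/g1.png',a[...,::-1])
E
```

```text
clock: 13.52
tool_pos: [0.2226, -0.2052, 0.2787]
tool_rot: [0.283, 0.959, -0.019, -0.004]
wrist_force: [-1.0, -0.2, -0.1]
grip_width: 0.0597
gripper_force: 0.0
clock: 15.02
tool_pos: [0.6194, 0.3021, 0.2521]
tool_rot: [0.282, 0.959, -0.016, -0.005]
wrist_force: [-1.2, 0.2, -0.6]
grip_width: 0.0599
gripper_force: 0.0
q [-0.088, 0.811, -0.911, 1.191, 0.621, 1.447, 0.074] p [0.619 0.302 0.252] 
M [[-0.841, 0.541, -0.019], [0.541, 0.84, -0.028], [0.001, -0.034, -0.999]] tilt 2.0 az -123.9
178
0.07 [0.52  0.374 0.07 ] 34
0.09 [0.504 0.378 0.089] 34
0.11 [0.487 0.383 0.11 ] 34
0.13 [0.473 0.388 0.131] 35
[0.485 0.344 0.015] [0.577 0.397 0.053]
```

View pics/g1.png

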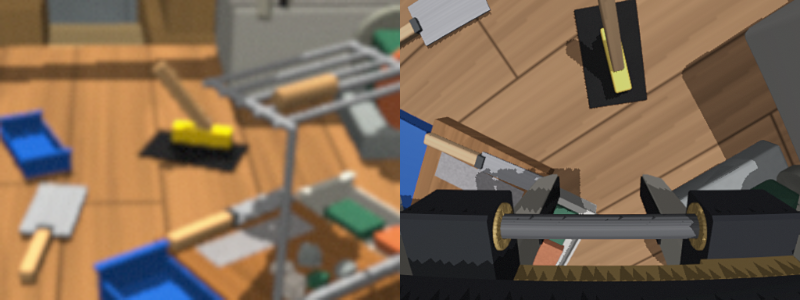

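```bash
echo '[[[0, 0, 0, -1.8, 0.06], [0, 0, 0, -1.8, 0.06], [0, 0, 0, -1.6, 0.06], [3, 0.85, 0, 0, 0.06], [3, 0.85, 0, 0, 0.06], [3, 0.85, 0, 0, 0.06], [3, 0.85, 0, 0, 0.06], [3, 0.85, 0, 0, 0.06], [0, 0, 0, 0, 0.06]]]' | python3 -m jog; python3 t.py
```

```text
clock: 15.87
tool_pos: [0.482, 0.3857, 0.2564]
tool_rot: [0.152, 0.988, -0.017, -0.007]
wrist_force: [-0.6, 0.2, 0.6]
grip_width: 0.06
gripper_force: 0.0
q [-0.196, 0.723, -1.004, 1.418, 0.604, 1.366, 0.04] p [0.482 0.386 0.256] 
M [[-0.954, 0.3, -0.019], [0.301, 0.953, -0.03], [0.009, -0.035, -0.999]] tilt 2.1 az -122.1
```

```bash
echo '[[[-0.5, 1.3, 0, 0, 0.06], [0, 0, 3.3, 0, 0.06], [0, 0, 3.3, 0, 0.06], [0, 0, 3.3, 0, 0.06], [0, 0, 3.3, 0, 0.06], [0, 0, 3.1, 0, 0.06], [0, 0, 0, 0, 0.06]]]' | python3 -m jog; python3 t.py
```

```text
clock: 16.45
tool_pos: [0.494, 0.3815, 0.085]
tool_rot: [0.158, 0.987, -0.024, -0.009]
wrist_force: [-0.1, -1.6, 0.0]
grip_width: 0.0597
gripper_force: 0.0
q [-0.231, 0.903, -0.886, 1.583, 0.765, 1.091, -0.083] p [0.494 0.381 0.085] 
M [[-0.95, 0.312, -0.024], [0.313, 0.949, -0.044], [0.01, -0.049, -0.999]] tilt 2.9 az -119.1
```

Scaled: 0.007 m is 0.7, -0.006 m is -0.6.

```bash
echo '[[[0, 0.7, -0.6, 0, 0.06], [0, 0, 0, 0, 0.01], [0, 0, 0, 0, 0.01], [0, 0, 0, 0, 0.01], [0, 0, 0, 0, 0.01], [0, 0, 0, 0, 0.01]]]' | python3 -m jog 25; python3 t.py
```

```text
clock: 16.95
tool_pos: [0.4978, 0.3951, 0.0973]
tool_rot: [0.158, 0.987, -0.017, -0.006]
wrist_force: [0.0, -0.3, 0.5]
grip_width: 0.0312
gripper_force: 0.1
q [-0.243, 0.898, -0.896, 1.55, 0.757, 1.11, -0.076] p [0.498 0.395 0.097] 
M [[-0.95, 0.311, -0.017], [0.311, 0.95, -0.032], [0.006, -0.036, -0.999]] tilt 2.1 az -118.2
```

Scaled: -0.005 m is -0.5, 0.003 m is 0.3.

```bash
echo '[[[0, -0.5, 0.3, 0, 0.03], [0, 0, 0, 0, 0.01], [0, 0, 0, 0, 0.01], [0, 0, 0, 0, 0.01], [0, 0, 0, 0, 0.01]]]' | python3 -m jog 25; python3 t.py
```

```text
clock: 17.37
tool_pos: [0.496, 0.3899, 0.0932]
tool_rot: [0.158, 0.987, -0.018, -0.007]
wrist_force: [0.5, 0.1, 0.2]
grip_width: 0.0179
gripper_force: 25.0
q [-0.236, 0.898, -0.894, 1.567, 0.761, 1.099, -0.079] p [0.496 0.39  0.093] 
M [[-0.95, 0.311, -0.019], [0.311, 0.95, -0.033], [0.007, -0.037, -0.999]] tilt 2.2 az -119.5
```

```bash
cat > ck.py <<'E'
from ik import *
for t in (30,35,40):
  Rt=toolR(np.radians(t)); o=[]
  for p in ([.51,.41,.11],[.45,.25,.11],[.51,.41,.25],[.45,.25,.25]):
    r=ik(np.array(p)+.019*Rt.as_matrix()[:,2],Rt,n=20); o.append((round(float(np.sqrt(2*r.cost)),3),r.x.round(2).tolist()))
  print(t,*o,sep='\n ')
E
python3 ck.py
echo '[[[0, 0, -2, 0, 0.01], [0, 0, -2, 2, 0.01], [0, 0, 0, 2, 0.01], [0, 0, 0, 2, 0.01], [0, 0, 0, 2, 0.01], [0, 0, 0, 2, 0.01], [0, 0, 0, 2, 0.01], [0, 0, 0, 2, 0.01], [0, 0, 0, 0, 0.01]]]' | python3 -m jog; python3 t.py
```

```text
30
 (0.0, [-1.13, 0.95, 0.2, 1.32, 0.34, 1.15, -0.63])
 (0.0, [-0.33, 1.17, -1.31, 1.85, 1.26, 1.75, -1.53])
 (0.0, [-0.74, 0.88, -0.68, 1.2, 0.87, 1.64, -0.91])
 (0.0, [-0.74, 0.57, -0.39, 1.75, 0.68, 1.25, -0.91])
35
 (0.0, [-1.17, 1.01, 0.19, 1.25, 0.39, 1.23, -0.69])
 (0.0, [-0.41, 1.22, -1.29, 1.81, 1.27, 1.84, -1.57])
 (0.0, [-0.68, 1.05, -1.05, 1.15, 1.16, 1.92, -1.05])
 (0.0, [-0.42, 0.89, -1.18, 1.72, 1.04, 1.77, -1.34])
40
 (0.0, [-0.8, 1.19, -0.8, 1.18, 1.14, 1.73, -1.14])
 (0.0, [-1.29, 0.89, 0.34, 1.77, 0.44, 0.91, -0.82])
 (0.0, [-0.9, 0.96, -0.54, 1.11, 0.9, 1.74, -0.92])
 (0.0, [-0.51, 0.93, -1.13, 1.69, 1.05, 1.83, -1.38])
clock: 18.12
tool_pos: [0.4962, 0.3916, 0.133]
tool_rot: [0.487, 0.873, -0.019, -0.0]
wrist_force: [-0.4, 0.4, -3.1]
grip_width: 0.0179
gripper_force: 25.0
q [-0.301, 0.798, -0.752, 1.53, 0.591, 1.092, -0.648] p [0.496 0.392 0.133] 
M [[-0.526, 0.85, -0.019], [0.851, 0.525, -0.033], [-0.018, -0.033, -0.999]] tilt 2.2 az -119.9
```

Scaled: 0.026 m is 2.6, 0.02 m is 2, 0.014 rad is 0.28.

```bash
echo '[[[0.75, 2.6, 0, 0.28, 0.01], [0, 0, 2, 0, 0.01], [0, 0, 1, 0, 0.01], [0, 0, 0.5, 0, 0.01], [0, 0, 0, 0, 0.01]]]' | python3 -m jog; python3 t.py
```

```text
clock: 18.53
tool_pos: [0.513, 0.4087, 0.0952]
tool_rot: [0.492, 0.87, -0.021, -0.001]
wrist_force: [-0.2, 0.1, -2.5]
grip_width: 0.0177
gripper_force: 25.0
q [-0.336, 0.871, -0.721, 1.483, 0.621, 1.071, -0.664] p [0.513 0.409 0.095] 
M [[-0.516, 0.856, -0.022], [0.856, 0.515, -0.036], [-0.02, -0.038, -0.999]] tilt 2.4 az -121.3
```

Scaled: 0.002 m is 0.2.

```bash
echo '[[[0, 0, 0.2, 0, 0.01], [0, 0, 0, 0, 0.01]]]' | python3 -m jog ; echo '[[[0, 0, 0, 0, 0.06], [0, 0, 0, 0, 0.06], [0, 0, 0, 0, 0.06], [0, 0, 0, 0, 0.06]]]' | python3 -m jog; echo '[[[0, 0, -2, 0, 0.06], [0, 0, -4, 0, 0.06], [0, 0, -4, 0, 0.06], [0, 0, -4, 0, 0.06], [0, 0, -4, 0, 0.06], [0, 0, -4, 0, 0.06], [0, 0, -4, 0, 0.06], [0, 0, -4, 0, 0.06]]]' | python3 -m jog; python3 t.py
```

```text
clock: 18.7
tool_pos: [0.5141, 0.4103, 0.0958]
tool_rot: [0.492, 0.87, -0.018, -0.0]
wrist_force: [-0.5, -0.2, -2.5]
grip_width: 0.0177
gripper_force: 25.0
clock: 19.03
tool_pos: [0.5145, 0.4108, 0.0964]
tool_rot: [0.493, 0.87, -0.018, 0.0]
wrist_force: [0.1, -0.4, -0.0]
grip_width: 0.0399
gripper_force: 0.0
clock: 19.7
tool_pos: [0.5193, 0.4198, 0.3982]
tool_rot: [0.493, 0.87, -0.018, 0.0]
wrist_force: [0.8, 1.0, 0.3]
grip_width: 0.06
gripper_force: 0.0
q [-0.388, 0.675, -0.801, 0.956, 0.469, 1.702, -0.477] p [0.519 0.42  0.398] 
M [[-0.515, 0.857, -0.017], [0.857, 0.514, -0.031], [-0.018, -0.031, -0.999]] tilt 2.1 az -119.0
```

```bash
echo '[[[-3.4, -2.35, 0, 0, 0.06], [-3.4, -2.35, 0, 0, 0.06], [-3.4, -2.35, 0, 0, 0.06], [-3.4, -2.35, 0, 0, 0.06], [-3.4, -2.35, 0, 0, 0.06], [-3.4, -2.35, 0, 0, 0.06], [-3.4, -2.35, 0, 0, 0.06], [-3.4, -2.35, 0, 0, 0.06], [-3.4, -2.35, 0, 0, 0.06], [-3.4, -2.35, 0, 0, 0.06], [-3.4, -2.35, 0, 0, 0.06], [-3.4, -2.35, 0, 0, 0.06], [-3.4, -2.35, 0, 0, 0.06], [-3.4, -2.35, 0, 0, 0.06], [-3.4, -2.35, 0, 0, 0.06], [-3.4, -2.35, 0, 0, 0.06], [-3.4, -2.35, 0, 0, 0.06], [-3.4, -2.35, 0, 0, 0.06], [-3.4, -2.35, 0, 0, 0.06], [-3.4, -2.35, 0, 0, 0.06]]]' | python3 -m jog; python3 t.py
```

```text
clock: 21.37
tool_pos: [0.4662, -0.4063, 0.4238]
tool_rot: [0.493, 0.87, -0.019, 0.001]
wrist_force: [1.1, 1.3, 0.3]
grip_width: 0.0599
gripper_force: 0.0
q [1.052, 0.537, -0.769, 1.117, 0.402, 1.621, 0.918] p [ 0.466 -0.406  0.424] 
M [[-0.515, 0.857, -0.018], [0.857, 0.514, -0.033], [-0.02, -0.032, -0.999]] tilt 2.2 az -117.9
```

Scaled: -0.035 m is -3.5, -0.02 m is -2.

```bash
echo '[[[-3.4, -1.8, 1, 0, 0.06], [-3.4, -1.8, 1, 0, 0.06], [-3.4, -1.8, 1, 0, 0.06], [-3.4, -1.8, 1, 0, 0.06], [-3.4, -1.8, 1, 0, 0.06], [-3.4, -1.8, 1, 0, 0.06], [-4, 0, 0, 0, 0.06], [-4, 0, 0, 0, 0.06], [-3.5, 0, -2, 0, 0.06], [-3.5, 0, -2, 0, 0.06], [-3.5, 0, -2, 0, 0.06], [-3.5, 0, -2, 0, 0.06], [-3.5, 0, -2, 0, 0.06], [-3.5, 0, -2, 0, 0.06], [-3.5, 0, -2, 0, 0.06], [-3.5, 0, -2, 0, 0.06]]]' | python3 -m jog; python3 t.py
```

```text
clock: 22.7
tool_pos: [0.4847, -0.6459, 0.448]
tool_rot: [0.472, 0.878, -0.065, 0.052]
wrist_force: [0.3, -0.7, -0.1]
grip_width: 0.0601
gripper_force: 0.0
q [1.001, 0.947, -1.344, 0.263, 1.294, 1.982, 1.338] p [ 0.485 -0.646  0.448] 
M [[-0.549, 0.835, 0.03], [0.822, 0.546, -0.164], [-0.153, -0.066, -0.986]] tilt 9.6 az -79.7
```

Scaled: -0.015 m is -1.5, 0.015 m is 1.5.

```bash
echo '[[[-3.5, 1.5, -1.5, 0, 0.06], [-3.5, 1.5, -1.5, 0, 0.06], [-3.5, 1.5, -1.5, 0, 0.06], [-3.5, 1.5, -1.5, 0, 0.06], [-3.5, 1.5, -1.5, 0, 0.06], [-3.5, 1.5, -1.5, 0, 0.06], [-3.5, 1.5, -1.5, 0, 0.06], [-3.5, 1.5, -1.5, 0, 0.06], [-3.5, 1.5, -1.5, 0, 0.06], [-3.5, 1.5, -1.5, 0, 0.06]]]' | python3 -m jog; python3 t.py
```

```text
clock: 23.53
tool_pos: [0.5656, -0.5621, 0.5014]
tool_rot: [0.469, 0.873, -0.103, 0.087]
wrist_force: [0.2, -0.3, -0.4]
grip_width: 0.0602
gripper_force: 0.0
q [0.828, 0.884, -1.344, 0.263, 1.374, 1.982, 1.208] p [ 0.566 -0.562  0.501] 
M [[-0.545, 0.837, 0.056], [0.801, 0.539, -0.261], [-0.249, -0.097, -0.964]] tilt 15.5 az -77.8
```

```bash
echo '[[[1, 0.4, 4, 0, 0.06], [1, 0.4, 4, 0, 0.06], [1, 0.4, 4, 0, 0.06], [1, 0.4, 4, 0, 0.06], [1, 0.4, 4, 0, 0.06], [1, 0.4, 4, 0, 0.06], [-4, 0, -1, 0, 0.06], [-4, 0, -1, 0, 0.06], [-4, 0, -1, 0, 0.06], [-4, 0, -1, 0, 0.06], [-4, 0, -1, 0, 0.06], [-4, 0, -1, 0, 0.06], [-4, 0, -1, 0, 0.06], [-4, 0, -1, 0, 0.06], [-4, 0, -1, 0, 0.06], [-4, 0, -1, 0, 0.06]]]' | python3 -m jog; python3 t.py
```

```text
clock: 24.87
tool_pos: [0.629, -0.6749, 0.3333]
tool_rot: [0.461, 0.873, -0.114, 0.114]
wrist_force: [1.6, 0.3, -0.3]
grip_width: 0.0599
gripper_force: 0.0
q [0.742, 1.036, -0.009, 0.265, 0.17, 1.559, 1.36] p [ 0.629 -0.675  0.333] 
M [[-0.549, 0.83, 0.094], [0.778, 0.549, -0.304], [-0.304, -0.094, -0.948]] tilt 18.6 az -72.8
```

```bash
echo '[[[-3.5, 1, -2, 0, 0.06], [-3.5, 1, -2, 0, 0.06], [-3.5, 1, -2, 0, 0.06], [-3.5, 1, -2, 0, 0.06], [-3.5, 1, -2, 0, 0.06], [-3.5, 1, -2, 0, 0.06], [-3.5, 1, -2, 0, 0.06], [-3.5, 1, -2, 0, 0.06], [-3.5, 1, -2, 0, 0.06]]]' | python3 -m jog; python3 t.py
```

```text
clock: 25.62
tool_pos: [0.6578, -0.6493, 0.4321]
tool_rot: [0.451, 0.863, -0.135, 0.185]
wrist_force: [1.1, 0.4, 0.5]
grip_width: 0.0601
gripper_force: 0.0
q [0.583, 1.022, 1.319, 0.263, -1.072, 1.585, 1.502] p [ 0.658 -0.649  0.432] 
M [[-0.525, 0.828, 0.198], [0.728, 0.557, -0.4], [-0.441, -0.066, -0.895]] tilt 26.5 az -63.7
```

Scaled: -0.035 m is -3.5, -0.02 m is -2.

```bash
echo '[[[-3.5, 1, -2, 0, 0.06], [-3.5, 1, -2, 0, 0.06], [-3.5, 1, -2, 0, 0.06], [-3.5, 1, -2, 0, 0.06], [-3.5, 1, -2, 0, 0.06], [-3.5, 1, -2, 0, 0.06], [-3.5, 1, -2, 0, 0.06]]]' | python3 -m jog; python3 t.py
```

```text
clock: 26.2
tool_pos: [0.6708, -0.609, 0.5572]
tool_rot: [0.435, 0.845, -0.159, 0.268]
wrist_force: [-0.9, -0.8, -0.7]
grip_width: 0.0599
gripper_force: 0.0
q [0.516, 0.893, 1.318, 0.263, -1.024, 1.534, 1.476] p [ 0.671 -0.609  0.557] 
M [[-0.479, 0.82, 0.314], [0.649, 0.571, -0.502], [-0.591, -0.037, -0.806]] tilt 36.3 az -58.0
```

```bash
cat > sw.py <<'E'
from h import *
cx,cy=.535,.376
import sys
if len(sys.argv)>2: cx,cy=float(sys.argv[1]),float(sys.argv[2])
for n in ('top','side'):
    s=snap(n);p=pts(s);hs=cv2.cvtColor(s['pixels'],cv2.COLOR_RGB2HSV)
    m=(abs(p[...,0]-cx)<.12)&(abs(p[...,1]-cy)<.12)
    y=p[m&(hs[...,0]>22)&(hs[...,0]<33)&(hs[...,1]>180)&(p[...,2]>.0)&(p[...,2]<.06)]
    t=y[y[:,2]>np.percentile(y[:,2],50)]
    c,sz,a=cv2.minAreaRect((y[:,:2]*1000).astype(np.float32));print(n,'yellow',np.round(c),np.round(sz),round(a,1),np.percentile(y[:,2],[5,50,95]).round(3))
    h=p[m&(p[...,2]>.055)&(p[...,2]<.165)]
    for z in (.07,.09,.11,.13):
        b=h[abs(h[:,2]-z)<.008]; print('  ',z,np.round(np.median(b,0),3) if len(b) else '',len(b))
    if n=='top': k=p[m&(hs[...,2]<55)&(p[...,2]<.015)]; c,sz,a=cv2.minAreaRect((k[:,:2]*1000).astype(np.float32));print('  mat',np.round(c),np.round(sz),round(a,1))
E
python3 sw.py
```

```text
top yellow [531. 376.] [ 28. 101.] 37.8 [0.015 0.041 0.05 ]
   0.07 [0.535 0.379 0.069] 22
   0.09 [0.525 0.393 0.091] 23
   0.11 [0.516 0.404 0.109] 23
   0.13 [0.506 0.421 0.13 ] 36
  mat [0. 0.] [0. 0.] 0.0
side yellow [537. 383.] [114.  69.] 87.4 [0.017 0.035 0.046]
   0.07 [0.526 0.375 0.07 ] 32
   0.09 [0.517 0.392 0.089] 32
   0.11 [0.506 0.406 0.11 ] 34
   0.13 [0.499 0.42  0.13 ] 32
```

Scaled: 0.026 m is 2.6, 0.025 m is 2.5, 0.077 rad is 1.54.

```bash
echo '[[[2.6, -1.4, 2.5, 1.54, 0.06], [2.6, -1.4, 2.5, 0, 0.06]]]' | python3 -m jog; python3 t.py
```

```text
clock: 26.47
tool_pos: [0.6535, -0.6176, 0.5167]
tool_rot: [0.452, 0.834, -0.154, 0.277]
wrist_force: [0.8, -2.0, 1.4]
grip_width: 0.0602
gripper_force: 0.0
q [0.37, 0.862, 1.296, 0.631, -0.947, 1.344, 1.613] p [ 0.653 -0.618  0.517] 
M [[-0.437, 0.84, 0.323], [0.669, 0.543, -0.507], [-0.601, -0.006, -0.799]] tilt 36.9 az -57.5
```

The rows are not in the units I measure in: shifts go in cm and turns go in units of 0.05 rad. I convert before sending: 0.031 m is 3.1, -0.0183 m is -1.83.

```bash
echo '[[[3.1, 1.57, -1.83, 0, 0.06], [3.1, 1.57, -1.83, 0, 0.06], [3.1, 1.57, -1.83, 0, 0.06], [3.1, 1.57, -1.83, 0, 0.06], [3.1, 1.57, -1.83, 0, 0.06], [3.1, 1.57, -1.83, 0, 0.06], [3.1, 1.57, -1.83, 0, 0.06], [3.1, 1.57, -1.83, 0, 0.06], [3.1, 1.57, -1.83, 0, 0.06], [3.1, 1.57, -1.83, 0, 0.06], [3.1, 1.57, -1.83, 0, 0.06], [3.1, 1.57, -1.83, 0, 0.06], [3.1, 1.57, -1.83, 0, 0.06], [3.1, 1.57, -1.83, 0, 0.06]]]' | python3 -m jog; python3 t.py
```

```text
clock: 27.63
tool_pos: [0.5655, -0.0746, 0.4599]
tool_rot: [0.454, 0.834, -0.152, 0.274]
wrist_force: [1.0, -0.7, -1.1]
grip_width: 0.06
gripper_force: 0.0
q [-1.095, 0.392, 1.299, 1.61, 0.129, 1.004, 0.629] p [ 0.566 -0.075  0.46 ] 
M [[-0.438, 0.84, 0.32], [0.674, 0.542, -0.502], [-0.595, -0.004, -0.804]] tilt 36.5 az -57.5
```

```bash
echo '[[[3.56, 1.56, -1.22, 0, 0.06], [3.56, 1.56, -1.22, 0, 0.06], [3.56, 1.56, -1.22, 0, 0.06], [3.56, 1.56, -1.22, 0, 0.06], [3.56, 1.56, -1.22, 0, 0.06], [3.56, 1.56, -1.22, 0, 0.06], [3.56, 1.56, -1.22, 0, 0.06], [3.56, 1.56, -1.22, 0, 0.06], [3.56, 1.56, -1.22, 0, 0.06], [3.56, 1.56, -1.22, 0, 0.06], [3.56, 1.56, -1.22, 0, 0.06], [3.56, 1.56, -1.22, 0, 0.06], [3.56, 1.56, -1.22, 0, 0.06], [3.56, 1.56, -1.22, 0, 0.06]]]' | python3 -m jog; python3 t.py
```

```text
clock: 28.8
tool_pos: [0.4765, 0.4654, 0.2986]
tool_rot: [0.453, 0.834, -0.152, 0.274]
wrist_force: [0.3, 1.4, 0.9]
grip_width: 0.0597
gripper_force: 0.0
q [-1.482, 0.943, 1.104, 1.137, -0.171, 1.484, -0.015] p [0.476 0.465 0.299] 
M [[-0.438, 0.84, 0.319], [0.673, 0.542, -0.503], [-0.596, -0.005, -0.803]] tilt 36.6 az -57.6
```

Scaled: 0.03 m is 3, 0.028 m is 2.8.

```bash
echo '[[[2.1, 0, 2.8, 0, 0.06], [2.1, 0, 2.8, 0, 0.06], [2.1, 0, 2.8, 0, 0.06], [0, 0, 3, 0, 0.06], [0, 0, 3, 0, 0.06], [0, 0, 3, 0, 0.06], [0, 0, 3, 0, 0.04], [0, 0, 0, 0, 0.04], [0, 0, 0, 0, 0.04]]]' | python3 -m jog; python3 t.py
python3 - <<'E'
from h import *
s=snap('side');w=snap('wrist')
a=np.hstack([cv2.resize(s['pixels'][100:190,200:320],(400,300)),cv2.resize(w['pixels'],(400,300))]);cv2.imwrite('pics/g2.png',a[...,::-1])
E
```

```text
clock: 29.55
tool_pos: [0.5148, 0.4022, 0.0977]
tool_rot: [0.454, 0.834, -0.154, 0.274]
wrist_force: [0.4, -0.0, 0.1]
grip_width: 0.0441
gripper_force: 0.0
q [-1.43, 1.107, 1.012, 1.452, -0.272, 1.043, -0.014] p [0.515 0.402 0.098] 
M [[-0.437, 0.842, 0.317], [0.673, 0.54, -0.505], [-0.596, -0.007, -0.803]] tilt 36.6 az -57.8
```

View pics/g2.png

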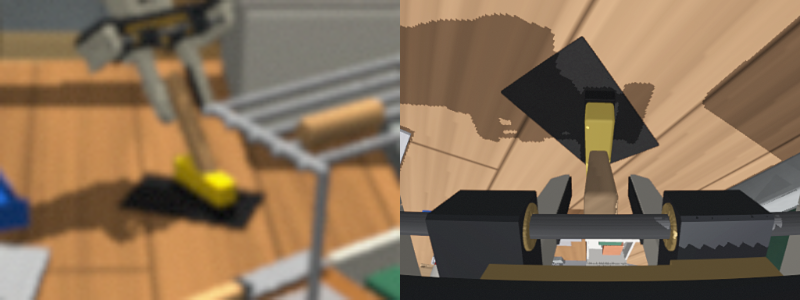

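```bash
echo '[[[0, 0, 0, 0, 0.01], [0, 0, 0, 0, 0.01], [0, 0, 0, 0, 0.01], [0, 0, 0, 0, 0.01]]]' | python3 -m jog 40; echo '[[[-1, 0, -1.35, 0, 0.01], [-2, 0, -2.7, 0, 0.01], [-2, 0, -2.7, 0, 0.01], [-1, 0, -1.35, 0, 0.01], [0, 0, 0, 0, 0.01]]]' | python3 -m jog; python3 t.py; python3 sw.py .54 .37
```

```text
clock: 29.98
tool_pos: [0.515, 0.4042, 0.0997]
tool_rot: [0.454, 0.834, -0.151, 0.275]
wrist_force: [-2.3, -3.0, 2.3]
grip_width: 0.018
gripper_force: 14.4
clock: 30.4
tool_pos: [0.5179, 0.4043, 0.2061]
tool_rot: [0.455, 0.833, -0.147, 0.276]
wrist_force: [1.9, 0.3, -0.8]
grip_width: 0.0178
gripper_force: 40.0
q [-1.442, 0.988, 1.078, 1.371, -0.205, 1.194, 0.023] p [0.518 0.404 0.206] 
M [[-0.433, 0.84, 0.327], [0.677, 0.542, -0.497], [-0.595, 0.006, -0.804]] tilt 36.5 az -56.7Traceback (most recent call last):
  File "sw.py", line 9, in <module>
    t=y[y[:,2]>np.percentile(y[:,2],50)]
               ~~~~~~~~~~~~~^^^^^^^^^^^
    return _quantile_unchecked(
        a, q, axis, out, overwrite_input, method, keepdims, weights)
    return _ureduce(a,
                    func=_quantile_ureduce_func,
    ...<5 lines>...
                    overwrite_input=overwrite_input,
                    method=method)
    r = func(a, **kwargs)
    result = _quantile(arr,
                       quantiles=q,
    ...<2 lines>...
                       out=out,
                       weights=wgt)
    slices_having_nans = np.isnan(arr[-1, ...])
                                  ~~~^^^^^^^^^
IndexError: index -1 is out of bounds for axis 0 with size 0
```

```bash
cat > hd.py <<'E'
from h import *
o=ctrl.get_obs();M=R.from_quat(o['tool_rot']).as_matrix();tp=o['tool_pos']
ys=M[:,1]*[1,1,0];ys/=np.linalg.norm(ys);xs=np.array([ys[1],-ys[0],0]);B=np.array([np.cos(np.radians(-59.1)),np.sin(np.radians(-59.1))])
for n in ('top','side'):
    s=snap(n);p=pts(s);hs=cv2.cvtColor(s['pixels'],cv2.COLOR_RGB2HSV);d=p-tp
    m=(hs[...,0]>22)&(hs[...,0]<33)&(hs[...,1]>180)&(np.linalg.norm(d,axis=-1)<.2)
    q=np.c_[d[m]@xs,d[m]@ys,d[m][:,2]]; print(n,len(q))
    if len(q)>20:
        print(np.percentile(q,[1,50,99],axis=0).round(3).tolist())
        for a in range(-20,110,20):
            b=q[abs(q[:,0]-a/1000)<.01]
            if len(b)>3: print('  x',a,'z',np.percentile(b[:,2],[5,95]).round(3),'y',np.percentile(b[:,1],[5,95]).round(3))
E
python3 hd.py
```

```text
top 117
[[-0.006, -0.011, -0.086], [0.057, -0.006, -0.059], [0.082, 0.016, -0.048]]
  x 0 z [-0.074 -0.055] y [-0.011 -0.003]
  x 20 z [-0.084 -0.052] y [-0.009 -0.005]
  x 40 z [-0.08  -0.052] y [-0.01  -0.006]
  x 60 z [-0.082 -0.05 ] y [-0.01   0.015]
  x 80 z [-0.08  -0.051] y [-0.008  0.013]
side 84
[[-0.012, -0.018, -0.085], [0.02, -0.014, -0.064], [0.067, 0.008, -0.056]]
  x 0 z [-0.082 -0.057] y [-0.016 -0.007]
  x 20 z [-0.084 -0.057] y [-0.017 -0.012]
  x 40 z [-0.083 -0.057] y [-0.018  0.004]
  x 60 z [-0.07  -0.056] y [-0.015  0.006]
```

```bash
echo '[[[-1.2, -0.36, 1.2, 0, 0.01], [-2.3, -0.72, 2.33, 0, 0.01], [-2.3, -0.72, 2.33, 0, 0.01], [-2.3, -0.72, 2.33, 0, 0.01], [-2.3, -0.72, 2.33, 0, 0.01], [-2.3, -0.72, 2.33, 0, 0.01], [-2.3, -0.72, 2.33, 0, 0.01], [-1.2, -0.36, 1.2, 0, 0.01], [0, 0, 0, 0, 0.01]]]' | python3 -m jog; cat >> t.py <<'E'
B=np.radians(-59.1);d=o['tool_pos'][:2]-np.array([.602,.015]);X=np.array([np.cos(B),np.sin(B),0]);Y=np.array([-np.sin(B),np.cos(B),0])
print('board',np.round([d@X[:2],d@Y[:2]],4),'z',round(o['tool_pos'][2],4),'X,Y,Z in tool',(X@M).round(3),(Y@M).round(3),M[2].round(3),'F',np.round(o['wrist_force'],1))
E
python3 t.py
```

```text
clock: 31.3
tool_pos: [0.5946, 0.1778, 0.1633]
tool_rot: [0.457, 0.832, -0.156, 0.273]
wrist_force: [0.0, -1.4, -1.9]
grip_width: 0.0178
gripper_force: 40.0
q [-1.193, 0.911, 1.043, 1.722, -0.173, 0.752, 0.266] p [0.595 0.178 0.163] 
M [[-0.433, 0.846, 0.311], [0.676, 0.533, -0.509], [-0.597, -0.01, -0.802]] tilt 36.7 az -58.6
board [-0.1435  0.0773] z 0.1633 X,Y,Z in tool [-0.802 -0.023  0.597] [-0.024  1.     0.005] [-0.597 -0.01  -0.802] F [ 0.  -1.4 -1.9]
```

```bash
echo '[[[-2.65, 0.15, 1.97, 0, 0.01], [-2.65, 0.15, 1.97, 0, 0.01], [-2.65, 0.15, 1.97, 0, 0.01], [-1.21, 0, 2.39, 0, 0.01], [-1.21, 0, 2.39, 0, 0.01], [0, 0, 0, 0, 0.01]]]' | python3 -m jog; python3 t.py; python3 hd.py
python3 - <<'E'
from h import *
S=dict(np.load('side.npz'))
cv2.imwrite('pics/s1.png',cv2.resize(S['pixels'][110:260,200:400],(800,600),interpolation=cv2.INTER_CUBIC)[...,::-1])
E
```

```text
clock: 31.8
tool_pos: [0.6781, 0.0583, 0.1375]
tool_rot: [0.456, 0.833, -0.156, 0.272]
wrist_force: [-1.3, -0.5, -2.1]
grip_width: 0.0174
gripper_force: 40.0
q [-0.904, 0.929, 0.95, 1.685, -0.175, 0.599, 0.423] p [0.678 0.058 0.138] 
M [[-0.436, 0.845, 0.312], [0.675, 0.535, -0.508], [-0.596, -0.011, -0.803]] tilt 36.6 az -58.5
board [0.0019 0.0875] z 0.1375 X,Y,Z in tool [-0.803 -0.026  0.596] [-0.027  1.     0.007] [-0.596 -0.011 -0.803] F [-1.3 -0.5 -2.1]
top 24
[[0.059, -0.011, -0.069], [0.067, -0.002, -0.058], [0.074, 0.01, -0.049]]
  x 60 z [-0.067 -0.049] y [-0.01  0.01]
  x 80 z [-0.06  -0.054] y [-0.009  0.006]
side 279
[[-0.009, -0.016, -0.083], [0.046, -0.012, -0.063], [0.079, 0.008, -0.052]]
  x 0 z [-0.08  -0.053] y [-0.015  0.003]
  x 20 z [-0.082 -0.053] y [-0.014 -0.008]
  x 40 z [-0.081 -0.054] y [-0.015 -0.006]
  x 60 z [-0.081 -0.052] y [-0.015  0.007]
  x 80 z [-0.082 -0.053] y [-0.015  0.006]
```

View pics/s1.png

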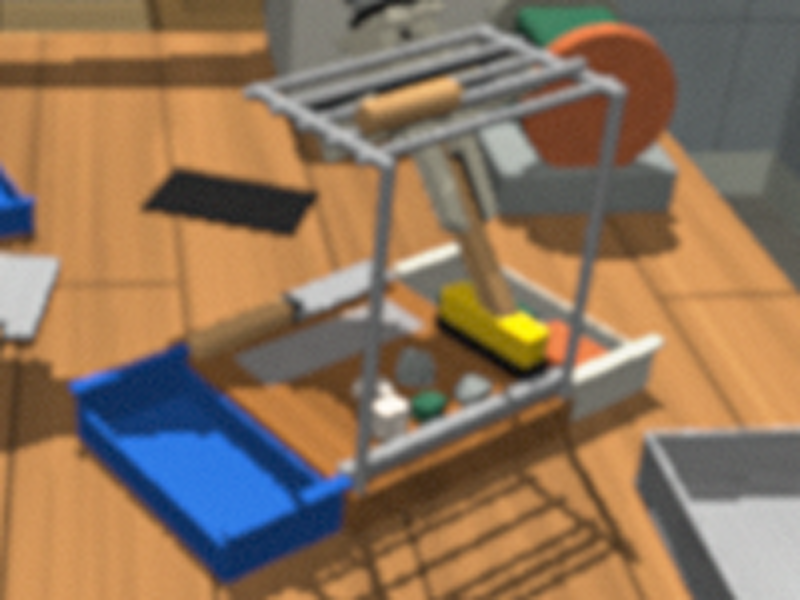

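Scaled: -0.004 m is -0.4, 0.0032 m is 0.32.

```bash
echo '[[[-0.4, 0, 0.3, 0, 0.01], [0.24, 0, 0.32, 0, 0.01], [0, 0, 0, 0, 0.01]]]' | python3 -m jog; echo '[[[0.12, 0, 0.16, 0, 0.01], [0, 0, 0, 0, 0.01]]]' | python3 -m jog; python3 t.py
```

```text
clock: 32.15
tool_pos: [0.682, 0.0614, 0.1357]
tool_rot: [0.453, 0.835, -0.151, 0.274]
wrist_force: [0.3, 0.7, -3.0]
grip_width: 0.0176
gripper_force: 40.0
clock: 32.32
tool_pos: [0.6822, 0.0609, 0.1342]
tool_rot: [0.453, 0.834, -0.151, 0.274]
wrist_force: [0.1, 1.0, -3.9]
grip_width: 0.018
gripper_force: 40.0
q [-0.9, 0.933, 0.943, 1.682, -0.179, 0.587, 0.426] p [0.682 0.061 0.134] 
M [[-0.439, 0.84, 0.32], [0.674, 0.543, -0.501], [-0.595, -0.004, -0.804]] tilt 36.5 az -57.4
board [0.0018 0.0923] z 0.1342 X,Y,Z in tool [-0.803 -0.035  0.595] [-0.03   0.999  0.017] [-0.595 -0.004 -0.804] F [ 0.1  1.  -3.9]
```

```bash
for i in 1 2; do :; done; echo '[[[0.12, 0, 0.16, 0, 0.01], [0, 0, 0, 0, 0.01]]]' | python3 -m jog | egrep 'pos|force'; echo '[[[0.12, 0, 0.16, 0, 0.01], [0, 0, 0, 0, 0.01]]]' | python3 -m jog| egrep 'pos|force'; echo '[[[-0.2, 0, 0.15, 0, 0.01], [0, 0, 0, 0, 0.01]]]' | python3 -m jog| egrep 'pos|force'; python3 t.py|tail -1
```

```text
tool_pos: [0.6822, 0.0602, 0.1323]
wrist_force: [-1.2, 0.1, -2.7]
gripper_force: 40.0
tool_pos: [0.6831, 0.06, 0.1317]
wrist_force: [-1.1, 1.0, 1.3]
gripper_force: 40.0
tool_pos: [0.6848, 0.0589, 0.1317]
wrist_force: [-2.6, 4.5, 5.0]
gripper_force: 40.0
board [0.0049 0.0935] z 0.1317 X,Y,Z in tool [-0.803 -0.035  0.595] [-0.029  0.999  0.02 ] [-0.595 -0.001 -0.803] F [-2.6  4.5  5. ]
```

```bash
echo '[[[0.05, -1.2, -0.06, 0, 0.01], [0.05, -1.5, -0.02, 0, 0.01], [0.05, -1.5, -0.02, 0, 0.01], [0.05, -1.5, -0.02, 0, 0.01]]]' | python3 -m jog; python3 t.py|tail -1;  echo '[[[0.05, -1.5, -0.03, 0, 0.01], [0.05, -1.5, -0.03, 0, 0.01], [0.05, -1.5, -0.03, 0, 0.01]]]' | python3 -m jog; python3 t.py|tail -1
```

```text
clock: 33.15
tool_pos: [0.6382, 0.0316, 0.1318]
tool_rot: [0.452, 0.835, -0.147, 0.278]
wrist_force: [1.3, 3.0, -1.0]
grip_width: 0.0179
gripper_force: 40.0
board [0.0043 0.0396] z 0.1318 X,Y,Z in tool [-0.802 -0.04   0.596] [-0.029  0.999  0.028] [-0.597  0.005 -0.802] F [ 1.3  3.  -1. ]
clock: 33.4
tool_pos: [0.6, 0.0092, 0.1318]
tool_rot: [0.452, 0.835, -0.147, 0.278]
wrist_force: [2.3, 4.9, 1.4]
grip_width: 0.0179
gripper_force: 40.0
board [ 0.004  -0.0047] z 0.1318 X,Y,Z in tool [-0.802 -0.041  0.596] [-0.029  0.999  0.029] [-0.597  0.006 -0.802] F [2.3 4.9 1.4]
```

Scaled: -0.015 m is -1.5, -0.0004 m is -0.04.

```bash
echo '[[[0.04, -1.5, -0.04, 0, 0.01], [0.04, -1.5, -0.04, 0, 0.01], [0.04, -1.5, -0.04, 0, 0.01]]]' | python3 -m jog; python3 t.py|tail -1;python3 - <<'E'
from h import *
S=snap('side')
cv2.imwrite('pics/s2.png',cv2.resize(S['pixels'][130:250,210:370],(800,600),interpolation=cv2.INTER_CUBIC)[...,::-1])
E
```

```text
clock: 33.65
tool_pos: [0.561, -0.0138, 0.1318]
tool_rot: [0.452, 0.835, -0.147, 0.278]
wrist_force: [2.1, 5.1, -0.3]
grip_width: 0.0178
gripper_force: 40.0
board [ 0.0037 -0.05  ] z 0.1318 X,Y,Z in tool [-0.802 -0.041  0.596] [-0.03   0.999  0.028] [-0.597  0.005 -0.802] F [ 2.1  5.1 -0.3]
```

View pics/s2.png

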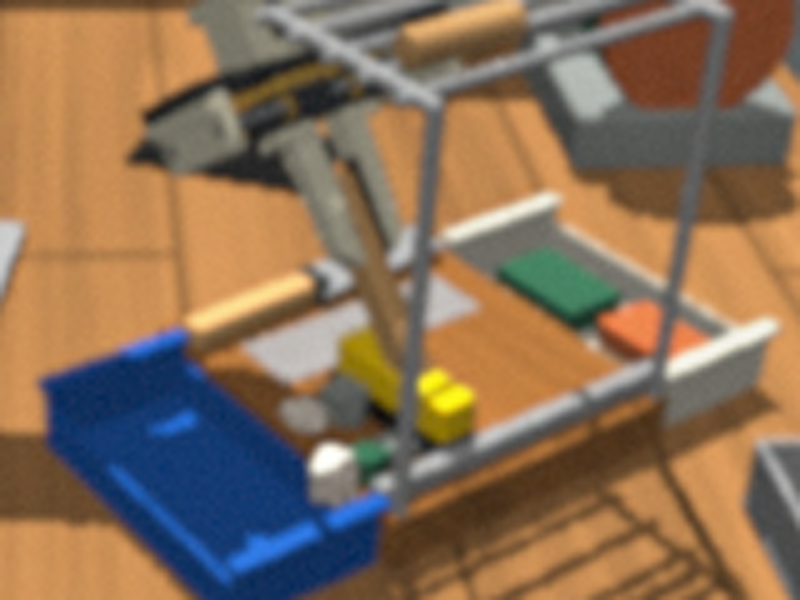

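```bash
echo '[[[0.04, -1.5, -0.04, 0, 0.01], [0.04, -1.5, -0.04, 0, 0.01], [0.04, -1.5, -0.04, 0, 0.01], [0.04, -1.5, -0.05, 0, 0.01], [0.04, -1.5, -0.06, 0, 0.01], [0, -1, -0.08, 0, 0.01], [0, 0, 0, 0, 0.01]]]' | python3 -m jog; python3 t.py|tail -1;python3 - <<'E'
from h import *
S=snap('side')
cv2.imwrite('pics/s3.png',cv2.resize(S['pixels'][130:250,210:370],(800,600),interpolation=cv2.INTER_CUBIC)[...,::-1])
E
```

```text
clock: 34.28
tool_pos: [0.4807, -0.0622, 0.1324]
tool_rot: [0.456, 0.833, -0.153, 0.273]
wrist_force: [-0.4, -0.1, -2.5]
grip_width: 0.0178
gripper_force: 40.0
board [ 0.0039 -0.1437] z 0.1324 X,Y,Z in tool [-0.804 -0.029  0.594] [-0.027  1.     0.012] [-0.594 -0.007 -0.804] F [-0.4 -0.1 -2.5]
```

View pics/s3.png

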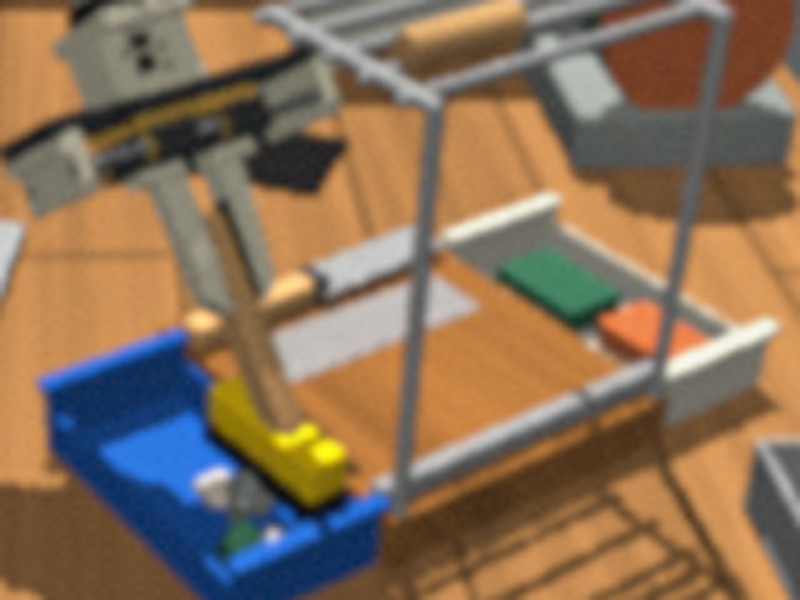

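```bash
echo '[[[-1.8, 0, -2.4, 0, 0.01], [1.7, 0.1, -2.76, 0, 0.01], [1.7, 0.1, -2.76, 0, 0.01], [1.7, 0.1, -2.76, 0, 0.01], [1.7, 0.1, -2.76, 0, 0.01], [1.7, 0.1, -2.76, 0, 0.01], [1.7, 0.1, -2.76, 0, 0.01], [0, 0, 0, 0, 0.01]]]' | python3 -m jog; python3 t.py|tail -1;python3 - <<'E'
from h import *
for n in ('top','side'):
    s=snap(n);p=pts(s)
    m=(s['pixels'].max(-1)<50)&(abs(p[...,0]-.535)<.13)&(abs(p[...,1]-.376)<.13)&(abs(p[...,2])<.02)
    c,sz,a=cv2.minAreaRect((p[m][:,:2]*1000).astype(np.float32));print(n,m.sum(),np.round(c),np.round(sz),round(a,1))
S=dict(np.load('side.npz'));q=pts(S);y=np.radians(-59.1);X=np.array([np.cos(y),np.sin(y)]);Y=np.array([-np.sin(y),np.cos(y)]);d=q[...,:2]-[.602,.015]
bx,by=d@X,d@Y;m=(abs(bx)<.09)&(by<-.12)&(by>-.21)&(q[...,2]>.007)
k,l,st_,_=cv2.connectedComponentsWithStats(m.astype(np.uint8))
for i in range(1,k):
    if st_[i,4]>6: print(st_[i].tolist(),bx[l==i].mean().round(3),by[l==i].mean().round(3),q[l==i][:,2].max().round(3),S['pixels'][l==i].mean(0).round())
cv2.imwrite('pics/s4.png',cv2.resize(np.vstack([S['pixels'][195:255,210:310]]),(800,480),interpolation=cv2.INTER_CUBIC)[...,::-1])
E
```

```text
clock: 35.0
tool_pos: [0.3927, 0.1023, 0.2357]
tool_rot: [0.449, 0.837, -0.147, 0.276]
wrist_force: [1.6, 0.2, -2.7]
grip_width: 0.0178
gripper_force: 40.0
board [-0.1824 -0.1348] z 0.2357 X,Y,Z in tool [-0.803 -0.047  0.594] [-0.037  0.999  0.029] [-0.594  0.001 -0.804] F [ 1.6  0.2 -2.7]
top 0 [0. 0.] [0. 0.] 0.0
side 291 [517. 368.] [ 84. 148.] 65.9
[236, 211, 6, 5, 9] -0.082 -0.152 0.008 [ 18.  56. 111.]
[245, 221, 23, 24, 213] 0.028 -0.168 0.036 [124. 137. 149.]
[262, 235, 4, 3, 8] 0.065 -0.167 0.03 [177. 181. 201.]
```

View pics/s4.png

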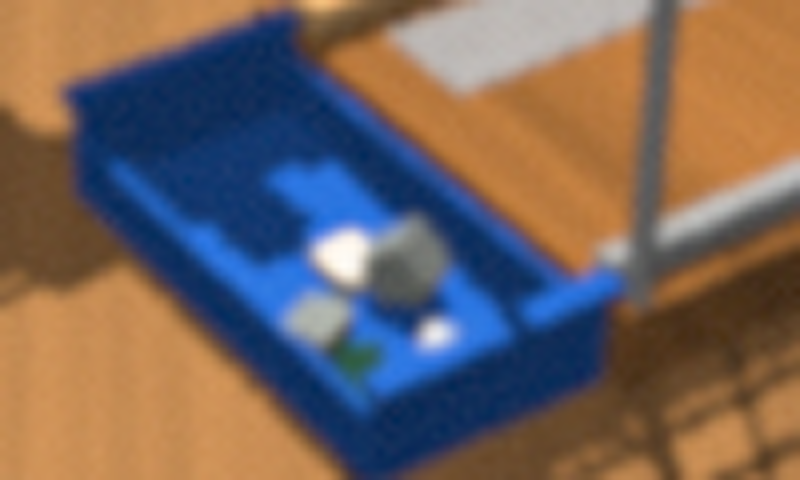

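```bash
python3 - <<'E'
from h import *
s=dict(np.load('top.npz'));K=s['camera_matrix'];T=np.linalg.inv(s['camera_from_world'])
im=cv2.resize(cv2.imread('pics/top0.png'),(512,384),interpolation=cv2.INTER_AREA)
h=cv2.cvtColor(im,cv2.COLOR_BGR2HSV)
m=np.zeros((384,512),np.uint8);r=np.s_[160:222,145:200]
m[r]=((im.max(-1)<75)|((h[...,0]>20)&(h[...,0]<34)&(h[...,1]>170)))[r]
k,l,st_,_=cv2.connectedComponentsWithStats(m);i=1+st_[1:,4].argmax();print(st_[i])
c=cv2.boxPoints(cv2.minAreaRect(cv2.findNonZero((l==i).astype(np.uint8))))
n=cv2.undistortPoints(c.reshape(-1,1,2).astype(float),K,s['dist']).reshape(-1,2)
d=np.c_[n,np.ones(4)]@T[:3,:3].T;o=T[:3,3];w=o+d*((.004-o[2])/d[:,2])[:,None]
print(c.round(1).tolist(),w.round(3)[:,:2].tolist(),w.mean(0).round(3),[(np.linalg.norm(w[j]-w[j-1]).round(3),np.degrees(np.arctan2(*(w[j]-w[j-1])[1::-1])).round(1)) for j in range(4)])
E
```

```text
[160 171  30  42 609]
[[155.39999389648438, 203.6999969482422], [170.39999389648438, 169.89999389648438], [190.6999969482422, 179.0], [175.6999969482422, 212.6999969482422]] [[0.472, 0.448], [0.609, 0.386], [0.57, 0.303], [0.434, 0.365]] [0.521 0.375 0.004] [(np.float64(0.092), np.float64(65.4)), (np.float64(0.15), np.float64(-24.3)), (np.float64(0.092), np.float64(-115.1)), (np.float64(0.149), np.float64(155.5))]
```

Scaled: -0.095 rad is -1.9.

```bash
echo '[[[0, 0, 0, -1.9, 0.01], [0, 0, 0, -1.9, 0.01], [0, 0, 0, 0, 0.01]]]' | python3 -m jog >/dev/null; cat > tg.py <<'E'
from h import *
M0=np.array([[-.436,.843,.316],[.676,.537,-.505],[-.596,-.004,-.803]]) # hold pose while sweeping
xs=np.array([.537,-.843,0]); v=M0.T@(.037*xs+np.array([0,0,-.094]))
o=ctrl.get_obs();M=R.from_quat(o['tool_rot']).as_matrix();A=M@M0.T
hc=o['tool_pos']+M@v; ax=A@xs; up=A@[0,0,1.]
ys=np.cross(up,ax); low=min((hc+a*ax*.05+b*ys*.014)[2] for a in(1,-1) for b in(1,-1))
D=np.array([.522,.373])-hc[:2]
print('TCP',o['tool_pos'].round(3),'head',hc.round(3),'yaw',np.degrees(np.arctan2(ax[1],ax[0])).round(1),'lean',np.degrees(np.arccos(up[2])).round(1),'low',low.round(4))
print('D',D.round(3),'horiz in tool',(M.T@np.r_[D,0]).round(4),'Z',M[2].round(3),'F',o['wrist_force'].round(1))
E
python3 tg.py
```

```text
TCP [0.392 0.093 0.235] head [0.408 0.059 0.141] yaw -48.6 lean 6.5 low 0.1391
D [0.114 0.314] horiz in tool [ 0.1088  0.2914 -0.1212] Z [-0.584 -0.116 -0.804] F [-0.1 -0.2 -2. ]
```

Scaled: 0.0324 m is 3.24, -0.0135 m is -1.35.

```bash
echo '[[[0.6, 1.6, -0.68, 0, 0.01], [1.21, 3.24, -1.35, 0, 0.01], [1.21, 3.24, -1.35, 0, 0.01], [1.21, 3.24, -1.35, 0, 0.01], [1.21, 3.24, -1.35, 0, 0.01], [1.21, 3.24, -1.35, 0, 0.01], [1.21, 3.24, -1.35, 0, 0.01], [1.21, 3.24, -1.35, 0, 0.01], [1.21, 3.24, -1.35, 0, 0.01], [0.6, 1.6, -0.68, 0, 0.01], [0, 0, 0, 0, 0.01]]]' | python3 -m jog>/dev/null; python3 tg.py; echo '[[[1.75, 0.35, 2.4, 0, 0.01], [1.75, 0.35, 2.4, 0, 0.01], [1.75, 0.35, 2.4, 0, 0.01], [0, 0, 0, 0, 0.01]]]' | python3 -m jog ; python3 tg.py
```

```text
TCP [0.507 0.413 0.232] head [0.523 0.38  0.138] yaw -48.2 lean 6.3 low 0.1364
D [-0.001 -0.007] horiz in tool [-0.003  -0.0052  0.0029] Z [-0.583 -0.113 -0.804] F [-0.1  0.4 -2.7]
clock: 36.6
tool_pos: [0.5014, 0.4059, 0.1374]
tool_rot: [0.373, 0.873, -0.182, 0.255]
wrist_force: [-1.5, 0.2, -3.8]
grip_width: 0.0174
gripper_force: 40.0
TCP [0.501 0.406 0.137] head [0.516 0.371 0.044] yaw -48.8 lean 7.1 low 0.0414
D [0.006 0.002] horiz in tool [-0.0024  0.0054  0.0009] Z [-0.582 -0.128 -0.803] F [-1.5  0.2 -3.8]
```

Scaled: 0.004 m is 0.4, 0.02 m is 2.

```bash
echo '[[[1.35, 0.7, 2, 0, 0.01], [0.29, 0.06, 0.4, 0, 0.01], [0, 0, 0, 0, 0.01]]]' | python3 -m jog|grep force; python3 tg.py;echo '[[[0.15, 0.03, 0.2, 0, 0.01], [0, 0, 0, 0, 0.01]]]' | python3 -m jog|grep wrist;echo '[[[0.15, 0.03, 0.2, 0, 0.01], [0, 0, 0, 0, 0.01]]]' | python3 -m jog|grep wrist; python3 tg.py
```

```text
wrist_force: [-0.3, -0.4, -2.6]
gripper_force: 40.0
TCP [0.508 0.41  0.115] head [0.524 0.375 0.021] yaw -48.6 lean 6.6 low 0.0191
D [-0.002 -0.002] horiz in tool [-0.0002 -0.0031  0.0006] Z [-0.584 -0.119 -0.803] F [-0.3 -0.4 -2.6]
wrist_force: [0.1, -0.1, -1.3]
wrist_force: [-0.1, 0.7, -2.6]
TCP [0.509 0.411 0.111] head [0.525 0.377 0.018] yaw -48.5 lean 6.4 low 0.0157
D [-0.003 -0.004] horiz in tool [-0.0009 -0.0048  0.0013] Z [-0.584 -0.115 -0.804] F [-0.1  0.7 -2.6]
```

Scaled: 0.006 m is 0.6, 0.0044 m is 0.44.

```bash
echo '[[[0.44, -0.3, 0.6, 0, 0.01], [0, 0, 0, 0, 0.01]]]' | python3 -m jog|grep wrist; for_=1; echo '[[[0.12, 0.02, 0.16, 0, 0.01], [0, 0, 0, 0, 0.01]]]' | python3 -m jog|grep wrist;echo '[[[0.12, 0.02, 0.16, 0, 0.01], [0, 0, 0, 0, 0.01]]]' | python3 -m jog|grep wrist; python3 tg.py
```

```text
wrist_force: [-1.4, 0.3, -3.1]
wrist_force: [0.2, 0.6, -2.7]
wrist_force: [-3.4, 2.2, 3.2]
TCP [0.505 0.409 0.101] head [0.522 0.375 0.007] yaw -48.4 lean 6.4 low 0.0053
D [ 0.    -0.002] horiz in tool [-0.0011 -0.0008  0.0009] Z [-0.585 -0.116 -0.803] F [-3.4  2.2  3.2]
```

```bash
echo '[[[0, 0, 0, 0, 0.01], [0, 0, 0, 0, 0.01], [0, 0, 0, 0, 0.01]]]' | python3 -m jog 3; echo '[[[0, 0, 0, 0, 0.025], [0, 0, 0, 0, 0.03], [0, 0, 0, 0, 0.06], [0, 0, 0, 0, 0.07], [0, 0, 0, 0, 0.07], [0, 0, 0, 0, 0.07]]]' | python3 -m jog; python3 hd.py; python3 - <<'E'
from h import *
S=dict(np.load('side.npz'));w=snap('wrist')
a=np.hstack([cv2.resize(S['pixels'][100:190,200:320],(400,300)),cv2.resize(w['pixels'],(400,300))]);cv2.imwrite('pics/g3.png',a[...,::-1])
E
```

```text
clock: 37.93
tool_pos: [0.5056, 0.4089, 0.1004]
tool_rot: [0.373, 0.873, -0.177, 0.259]
wrist_force: [-3.3, 0.9, 2.8]
grip_width: 0.0179
gripper_force: 3.0
clock: 38.43
tool_pos: [0.5056, 0.4083, 0.0995]
tool_rot: [0.373, 0.873, -0.177, 0.259]
wrist_force: [0.3, -0.1, -0.5]
grip_width: 0.052
gripper_force: 0.0
top 103
[[-0.004, -0.021, -0.088], [0.057, -0.017, -0.058], [0.082, 0.004, -0.048]]
  x 0 z [-0.084 -0.052] y [-0.02  -0.015]
  x 20 z [-0.081 -0.051] y [-0.021 -0.015]
  x 40 z [-0.083 -0.053] y [-0.021 -0.01 ]
  x 60 z [-0.083 -0.05 ] y [-0.02   0.004]
  x 80 z [-0.079 -0.049] y [-0.02   0.002]
side 175
[[-0.009, -0.028, -0.085], [0.049, -0.023, -0.065], [0.081, -0.001, -0.052]]
  x 0 z [-0.08  -0.053] y [-0.028 -0.005]
  x 20 z [-0.083 -0.054] y [-0.028 -0.019]
  x 40 z [-0.08  -0.055] y [-0.026 -0.019]
  x 60 z [-0.081 -0.052] y [-0.027 -0.003]
  x 80 z [-0.083 -0.053] y [-0.027 -0.005]
```

View pics/g3.png

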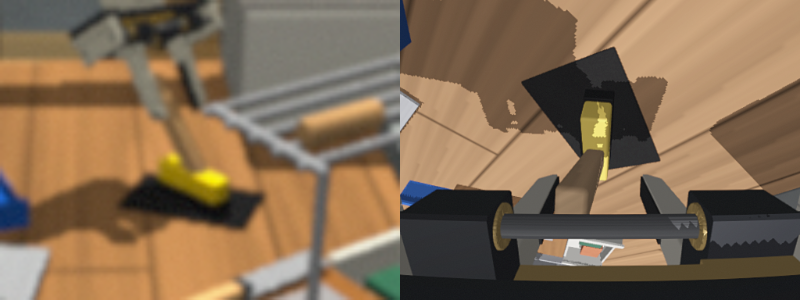

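Scaled: -0.04 m is -4, -0.03 m is -3.

```bash
echo '[[[0, 0, 0, 0, 0.09], [0, 0, 0, 0, 0.09], [0, 0, 0, 0, 0.09], [0, 0, -1, 0, 0.09], [0, 0, -3, 0, 0.09], [0, 0, -4, 0, 0.09], [0, 0, -4, 0, 0.09], [0, 0, -4, 0, 0.09], [0, 0, -2, 0, 0.09], [0, 0, 0, 0, 0.09]]]' | python3 -m jog; python3 t.py|tail -1; python3 sw.py .525 .375
```

```text
clock: 39.42
tool_pos: [0.4473, 0.5041, 0.2494]
tool_rot: [0.371, 0.875, -0.171, 0.261]
wrist_force: [-0.4, -0.2, 0.5]
grip_width: 0.0899
gripper_force: 0.0
board [-0.4991  0.1184] z 0.2494 X,Y,Z in tool [-0.783 -0.193  0.592] [-0.218  0.975  0.029] [-0.583 -0.107 -0.806] F [-0.4 -0.2  0.5]
top yellow [520. 378.] [ 25. 100.] 42.4 [0.018 0.042 0.05 ]
   0.07 [0.523 0.38  0.069] 21
   0.09 [0.509 0.393 0.088] 20
   0.11 [0.496 0.402 0.11 ] 24
   0.13 [0.483 0.418 0.131] 29
  mat [477. 409.] [27. 74.] 13.0
side yellow [543. 390.] [96. 97.] 35.2 [0.017 0.035 0.047]
   0.07 [0.51  0.378 0.07 ] 32
   0.09 [0.498 0.39  0.09 ] 31
   0.11 [0.488 0.404 0.109] 34
   0.13 [0.477 0.416 0.13 ] 34
```

```bash
python3 -c "
from rig import ctrl
print(ctrl.close_job())"
```

```text
the job is handed in; nothing more can be done
None
```

All five chips are in the blue tub and the sweeper stands upright and released on its black mat, handed in at about 39 s of 61; its yaw is about 30° off its starting direction, and in reaching poses some joints read up to about 0.004 rad past the rounded range limits.

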